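# Load the screw press with sample panels

### The job

The glued sample panels have to go under pressure. Wind the press open by its handwheel, pull its bed right out, and move every panel from the two stands on to the bed, stacked flat and centred between the bed's guide pins. Then slide the loaded bed fully home under the raised pad, wind the wheel down until the pad meets the stack and half a turn further so that its spring holds the panels tight, and let go, leaving the other things on the desk where they are.

Things in the scene. Friction and masses are not known exactly. Their poses are not given: they have to be found in the camera images.
- press: hand-operated bench screw press of grey steel, bolted down: base plate 345 x 150 x 14, two upright columns (at y = -62 and +62) and a crosshead 56 x 156 at z = 120 to 147 mm. Origin on the desk exactly under the screw axis; z up; its -x axis is the way the bed slides out (base plate reaches from x = -260 to +85 mm). Yaw varies
- bed (a joint): sliding bed of the press, in m: 0 = fully in, its centre under the screw; 0.16 = fully out (moves along the press's -x). Slides with about 1.5 N of friction and stays where it is left
- bed_top (a point): centre of the bed's flat top face, 30 mm above the desk; axes as the press. Aluminium bed 150 (x) x 96 (y) mm with four steel guide pins, 8 mm thick and 42 mm high with tapered tops, at x = -50, +50 and y = -41.5, +41.5 mm, so 75 mm are free between the pins across the bed
- bed_handle (a point): bed handle: upright black post, 18 mm in diameter, top 15 mm above this point; this point is 27 mm above the bed's top face, on the post's axis, 150 mm from the bed's centre in the press's -x direction; the post's free part reaches from 29 mm below to 15 mm above this point
- wheel (a joint): angle of the black handwheel on top of the screw, in rad: 0 to 25.1 (4 turns); grows anticlockwise seen from above and then the screw, the wheel and the pad rise 12 mm a turn; friction 0.08 N m, stays where it is left
- knob (a point): middle of the red revolving crank knob on the wheel: upright, 24 mm in diameter, 45 mm high (from 22 mm below to 23 mm above this point), on a circle of 55 mm radius about the screw axis; spins freely on its own axis. The wheel's rim (12 mm thick bar) has its top 24 mm below this point. The point is 202 mm above the desk at wheel = 0 and rises 12 mm a turn
- pad_face (a point): centre of the under side of the pressing pad, a steel plate 110 (x) x 56 (y) x 10 mm under the screw; it is 34 mm above the desk (4 mm above the bed's top) at wheel = 0 and rises 12 mm a turn; it does not rotate
- pad (a joint): how far the pad has been pushed up against its spring on the screw's end, in m: 0 = free, 0.012 = spring fully compressed; 2 N a mm
- stand_a: white panel stand, fixed, one of two that are alike; which of them stands further to the right varies: plate 150 x 96 x 8 mm on the desk, with four guide pins 8 mm thick, 46 mm high above its plate, at x = -50, +50 and y = -41.5, +41.5 mm; two or three panels lie stacked on it, their long side along its x, each wider than the one below it (blue, then orange, then green). Origin on the desk under its centre
- stand_b: the other white panel stand, same shape; one panel lies on it, or none
- panel_0: blue sample panel with a thin white line round its edge, 140 (x) x 56 (y) x 10 (z) mm, 0.12 kg, origin at its centre; both faces alike; None when this panel is not there today (or while it is held)
- panel_1: orange sample panel with a thin white line round its edge, 140 (x) x 60 (y) x 10 (z) mm, 0.12 kg, origin at its centre; both faces alike; None when this panel is not there today (or while it is held)
- panel_2: green sample panel with a thin white line round its edge, 140 (x) x 64 (y) x 10 (z) mm, 0.12 kg, origin at its centre; both faces alike; None when this panel is not there today (or while it is held)
- panel_3: yellow sample panel with a thin white line round its edge, 140 (x) x 60 (y) x 10 (z) mm, 0.12 kg, origin at its centre; both faces alike; None when this panel is not there today (or while it is held)
- cup_yellow: yellow-capped sample cup, 49 mm in diameter, 60 high, origin under its centre; a bystander
- timer: white bench timer, 62 x 62 x 19, origin under its centre; a bystander

How it is judged (in metres and radians):
On the way, in this order (a step that is already met when the one before it is completed fails the run):
1. all panels lie stacked on the bed, which is pulled right out (x of panel_0 in the frame of bed_top between -0.015 and 0.015 m and y of panel_0 in the frame of bed_top between -0.01 and 0.01 m and z of panel_0 in the frame of bed_top between 0 and 0.042 m and angle between the z axis of each of panel_0, panel_1, panel_2, panel_3 and the z axis of bed_top, either way round below 0.1 rad and angle between the x axis of each of panel_0, panel_1, panel_2, panel_3 and the x axis of bed_top, either way round below 0.2 rad and x of panel_1 in the frame of bed_top between -0.015 and 0.015 m and y of panel_1 in the frame of bed_top between -0.01 and 0.01 m and z of panel_1 in the frame of bed_top between 0 and 0.042 m and x of panel_2 in the frame of bed_top between -0.015 and 0.015 m and y of panel_2 in the frame of bed_top between -0.01 and 0.01 m and z of panel_2 in the frame of bed_top between 0 and 0.042 m and x of panel_3 in the frame of bed_top between -0.015 and 0.015 m and y of panel_3 in the frame of bed_top between -0.01 and 0.01 m and z of panel_3 in the frame of bed_top between 0 and 0.042 m and value of joint bed above 0.14 m and contact force between the fingers and anything else below 0.5 N), for 0.2 s.
2. the bed is fully home with the panels on it, the pad not yet pressing (x of panel_0 in the frame of bed_top between -0.015 and 0.015 m and y of panel_0 in the frame of bed_top between -0.01 and 0.01 m and z of panel_0 in the frame of bed_top between 0 and 0.042 m and angle between the z axis of each of panel_0, panel_1, panel_2, panel_3 and the z axis of bed_top, either way round below 0.1 rad and angle between the x axis of each of panel_0, panel_1, panel_2, panel_3 and the x axis of bed_top, either way round below 0.2 rad and x of panel_1 in the frame of bed_top between -0.015 and 0.015 m and y of panel_1 in the frame of bed_top between -0.01 and 0.01 m and z of panel_1 in the frame of bed_top between 0 and 0.042 m and x of panel_2 in the frame of bed_top between -0.015 and 0.015 m and y of panel_2 in the frame of bed_top between -0.01 and 0.01 m and z of panel_2 in the frame of bed_top between 0 and 0.042 m and x of panel_3 in the frame of bed_top between -0.015 and 0.015 m and y of panel_3 in the frame of bed_top between -0.01 and 0.01 m and z of panel_3 in the frame of bed_top between 0 and 0.042 m and value of joint bed below 0.006 m and value of joint pad below 0.001 m), for 0.2 s.
At the end, for the whole second after the job is handed in: Every panel present lies flat in one stack on the bed (centre within 15 mm along and 10 mm across the bed, long side within 0.2 rad of the bed's), the bed is within 6 mm of fully in, and the pad bears on the stack with its spring pushed in by more than 3 mm; all at rest (x of panel_0 in the frame of bed_top between -0.015 and 0.015 m and y of panel_0 in the frame of bed_top between -0.01 and 0.01 m and z of panel_0 in the frame of bed_top between 0 and 0.042 m and angle between the z axis of each of panel_0, panel_1, panel_2, panel_3 and the z axis of bed_top, either way round below 0.1 rad and angle between the x axis of each of panel_0, panel_1, panel_2, panel_3 and the x axis of bed_top, either way round below 0.2 rad and x of panel_1 in the frame of bed_top between -0.015 and 0.015 m and y of panel_1 in the frame of bed_top between -0.01 and 0.01 m and z of panel_1 in the frame of bed_top between 0 and 0.042 m and x of panel_2 in the frame of bed_top between -0.015 and 0.015 m and y of panel_2 in the frame of bed_top between -0.01 and 0.01 m and z of panel_2 in the frame of bed_top between 0 and 0.042 m and x of panel_3 in the frame of bed_top between -0.015 and 0.015 m and y of panel_3 in the frame of bed_top between -0.01 and 0.01 m and z of panel_3 in the frame of bed_top between 0 and 0.042 m and value of joint bed below 0.006 m and value of joint pad above 0.003 m and linear speed of each of panel_0, panel_1, panel_2, panel_3 below 0.02 m/s); the robot touches nothing.
It fails at once if the cup or the timer is knocked over or shoved more than 4 cm (distance of any of cup_yellow, timer from where it was at the start of the episode above 0.04 m or angle between any of cup_yellow, timer's own z axis and vertical above 0.5 rad).
Of panel_2, panel_3 only 1 to 2 are there at a start; the rules pass over those that are not, and their reading is None.
At some moment in a run one of panel_0, panel_1, panel_2, panel_3 may be knocked a few centimetres aside while the robot is not near it.
Once in a run the grip may slacken for a moment while it holds something.
It also fails if it takes over 210 s, if anything falls off the work surface, if the arm or the gripper's body presses on something with over 40 N, if the wrist force passes 120 N, or if a joint passes its speed limit or range.

### The arm

A 6-joint arm with a two-finger parallel gripper is mounted at the origin on a cart in front of the work surface, level with it; the furniture and walls round the work are solid. World frame = base frame: x ahead of the robot, y to its left, z up, the work surface at z = 0. Lengths are in m, angles in degrees, forces in N, time in s.
With the tool pointing down it reaches from about 0.325 to 0.85 m from the base axis. Payload 4.4 kg.
Tool frame: the origin (TCP) lies at the very end of the fingers, on their centre line; the grasp point (between the pads) lies 19 mm behind it; z points along the fingers, x is the direction in which the jaws open and shut, and the axes are right-handed (so a half turn about z gives the same grasp; the last joint's range is limited). The gripper opens to 94 mm and grips with 3 to 60 N. Pads are 16 mm wide; open, the fingers measure 119 mm over their backs; the gripper's body (75 mm by 177 mm) begins 78 mm behind the grasp point.
Start: joints at [65.69, 11.837, 88.321, -0, 79.842, -8.623], TCP at [0.155, 0.554, 0.205] pointing down, gripper open.
Joint ranges: [-156.59, 156.59], [-49.26, 127.26], [12.9, 141.05], [-63.56, 243.56], [4.71, 150.69], [-161.64, 161.64]. Speed limits (degrees/s): [159.86, 159.86, 180, 180, 180, 180].

### API

Orientations are given as [roll, pitch, yaw] about the fixed x, y, z axes, in that order (R = Rz(yaw) Ry(pitch) Rx(roll)).
In Python, from cell import arm gives the robot as it stands. The module is installed in compiled form; this text tells all that it offers.
- The arm moves only by the tool arm_command, never from a script. Its arguments are lists of equal length, an entry for each row: "offset": the shift along the tool's x, y, z in cm, a list of three; "angular": the turn, a rotation vector about the tool's x, y, z in degrees, a list of three; "fingers": the finger opening in cm, from 0 to 9.4. A call has 1 to 8 rows; each row is the pose to reach, as a shift and turn from the pose commanded when the call began, along the tool's axes at that moment; what a row does not reach only later rows make up. A row lasts 1/10 s, in which the tool goes at most 50 mm and 8.59 degrees, less where a joint would pass 70% of its speed; a pose out of reach is approached as far as the arm can. A call with a gripper value outside its range is refused whole. The fingers move at their own pace and stop on an object; "grip_force" is the grip in N (left out, the last holds). Time passes only in rows, so rows that repeat a pose let the fingers close. It gives the time, the measured TCP pose, the force and the opening at its end, in the units of the state.
- arm.get_state(): the state, without advancing time (a new reading comes with each control period).
- arm.capture(name): name is "scene" or "side" or "wrist"; returns (picture, depth): 420x560x3 uint8, red, green, blue; 420x560 float32, m along the optical axis (not along the pixel's ray), 0 where there is no reading.
- arm.camera_model(name): a dict with "fx", "fy", "cx", "cy" (pixels), "view" (4x4, takes a point from world to camera coordinates); the wrist camera has in their place "T_tool_cam" (4x4, takes a point from camera to tool coordinates, whose origin is the TCP and whose axes are the tool frame's). Camera axes: x right, y down, z forward; pixel columns grow to the right and rows downward; lengths in m; the calibration is good to about 2 mm. A picture is of the moment at which its call begins: read the wrist's pose just before it. camera_model takes no time and is no camera call.
- arm.job_done(): hands the job in, once; it reports no verdict.
The state is a dict: "time": time; "joints": joint angles; "qd": joint speeds; "effort": joint torques, N m; "tcp_pos": TCP position; "eef_rot": TCP orientation; "contact_force": force on the tool from outside, world axes, zero at the start; "wrist_torque": the same for the moment, N m; "opening": finger opening in m.
Only numpy, scipy, OpenCV 4.12 (cv2) and the standard library are available. Lean on these libraries where they do the work, as an engineer would, in place of code of your own. Each camera call takes 0.05 s, during which the arm holds its last target.

## Working session

There is one attempt and no reset: what is moved stays moved. The work goes in short steps, Python scripts to look and compute and a tool call to move; the robot and the scene stay as the last step left them, time stands still between calls to the robot, and variables do not carry over. Pictures are saved under pics/ and viewed, and the job is handed in when it is done.

Besides the shell and the picture viewer there is one more tool, called after "Emit:" as name(argument=value, ...), one argument or row to a line, values as JSON. arm_command: Moves the arm, as the interface text tells. Its arguments: {"type":"object","properties":{"offset":{"type":"array","items":{"type":"array","items":{"type":"number"}}},"angular":{"type":"array","items":{"type":"array","items":{"type":"number"}}},"fingers":{"type":"array","items":{"type":"number"}},"grip_force":{"type":"number"}},"required":["offset","angular","fingers"]}

```bash
mkdir -p pics; ls; python3 - <<'E'
from cell import arm
import cv2,json,numpy as np
print(arm.get_state())
for n in ["scene","side","wrist"]:
    im,d=arm.capture(n); cv2.imwrite(f"pics/{n}0.png",im[:,:,::-1]); np.save(f"pics/{n}0.npy",d)
    print(n,{k:np.round(v,4).tolist() for k,v in arm.camera_model(n).items()})
E
```

```text
pics
{'time': 0.0, 'joints': array([ 6.56897274e+01,  1.18845476e+01,  8.84030039e+01, -1.27649580e-03,
        7.98406272e+01, -8.62323260e+00]), 'qd': array([-0.03522703,  0.01692467, -0.06483129, -0.00062351, -0.06871192,
       -0.02842851]), 'effort': array([ 1.27605210e-03, -3.70865858e+01, -2.81421518e+01,  6.99849520e-02,
        3.59385344e-02, -1.61316957e-04]), 'tcp_pos': array([0.15516022, 0.55284645, 0.20430271]), 'eef_rot': array([-1.79982023e+02,  1.26918032e-01,  7.43132065e+01]), 'contact_force': array([ 0.38409188, -0.25797451,  0.53120413]), 'wrist_torque': array([0.00177754, 0.0441741 , 0.03533292]), 'opening': 0.09404274070065143}
scene {'fx': 507.2689, 'fy': 507.2689, 'cx': 288.5211, 'cy': 202.1935, 'view': [[0.7179, -0.6959, 0.0191, -0.3904], [-0.5187, -0.553, -0.6521, 0.3358], [0.4643, 0.4582, -0.7579, 1.2447], [0.0, 0.0, 0.0, 1.0]]}
side {'fx': 496.7436, 'fy': 496.7436, 'cx': 279.604, 'cy': 204.5858, 'view': [[0.8175, -0.5755, 0.0229, -0.4541], [-0.259, -0.4028, -0.8779, 0.2426], [0.5144, 0.7117, -0.4784, 1.1406], [0.0, 0.0, 0.0, 1.0]]}
wrist {'fx': 299.6143, 'fy': 299.6143, 'cx': 283.2004, 'cy': 208.8665, 'T_tool_cam': [[1.0, -0.0006, -0.0004, 0.0003], [0.0007, 0.9691, 0.2467, -0.0718], [0.0003, -0.2467, 0.9691, -0.1802], [0.0, 0.0, 0.0, 1.0]]}
```

View pics/scene0.png

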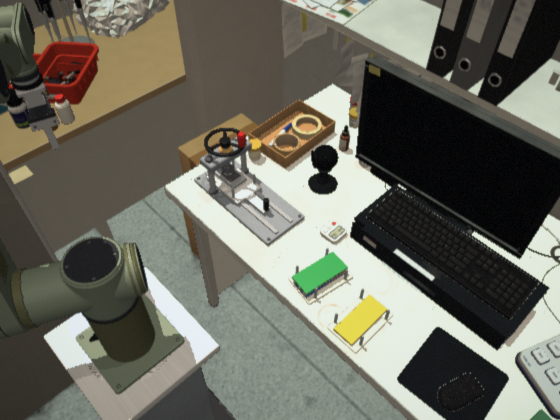

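View pics/side0.png

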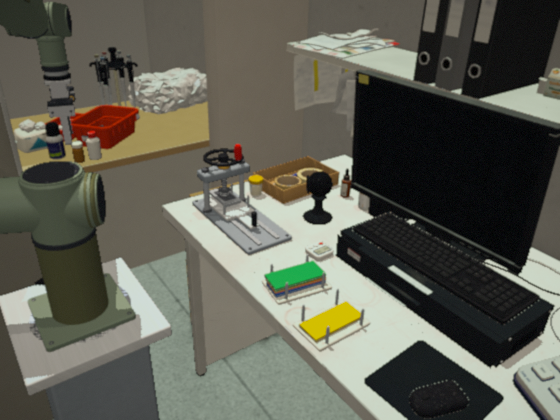

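View pics/wrist0.png

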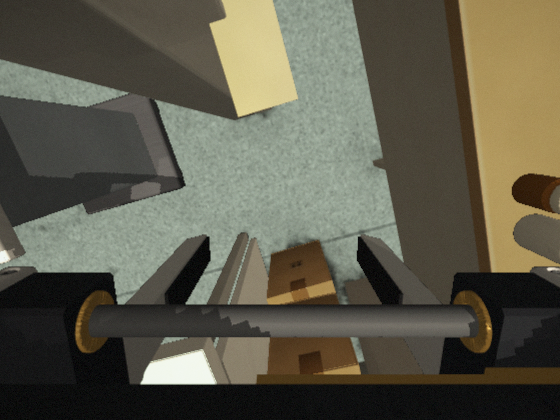

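```bash
cat > h.py <<'E'
import numpy as np,cv2
from cell import arm
from scipy.spatial.transform import Rotation as Ro
def Tcw(n,st=None):
    m=arm.camera_model(n)
    if n=="wrist":
        st=st or arm.get_state()
        T=np.eye(4);T[:3,:3]=Ro.from_euler('xyz',st['eef_rot'],degrees=True).as_matrix();T[:3,3]=st['tcp_pos']
        return m,T@np.array(m['T_tool_cam'])
    return m,np.linalg.inv(np.array(m['view']))
def pt(n,uv,d,T=None,m=None):
    if T is None: m,T=Tcw(n)
    uv=np.atleast_2d(uv).astype(float); d=np.broadcast_to(d,len(uv))
    p=np.c_[(uv[:,0]-m['cx'])/m['fx']*d,(uv[:,1]-m['cy'])/m['fy']*d,d]
    return p@T[:3,:3].T+T[:3,3]
def plane(n,uv,z,T=None,m=None):
    if T is None: m,T=Tcw(n)
    p=pt(n,uv,1.,T,m); o=T[:3,3]; r=p-o
    return o+r*((z-o[2])/r[:,2])[:,None]
def proj(n,P,T=None,m=None):
    if T is None: m,T=Tcw(n)
    P=np.atleast_2d(P); c=(P-T[:3,3])@T[:3,:3]
    return np.c_[c[:,0]/c[:,2]*m['fx']+m['cx'],c[:,1]/c[:,2]*m['fy']+m['cy']]
def cloud(n,d,T=None,m=None):
    if T is None: m,T=Tcw(n)
    v,u=np.mgrid[:420,:560]; 
    P=pt(n,np.c_[u.ravel(),v.ravel()],d.ravel(),T,m).reshape(420,560,3); P[d<=0]=np.nan
    return P
def snap(n,tag):
    m,T=Tcw(n); im,d=arm.capture(n); cv2.imwrite(f"pics/{tag}.png",im[:,:,::-1]); np.savez(f"pics/{tag}.npz",im=im,d=d,T=T)
    return im,d,T,m
def go(offs,st=None):
    "world target p, yaw deg(tool down) -> tool offset cm"
    st=st or arm.get_state(); R=Ro.from_euler('xyz',st['eef_rot'],degrees=True).as_matrix()
    return np.round(R.T@(np.array(offs)-st['tcp_pos'])*100,2)
E
python3 - <<'E'
import cv2
for n,b in [("scene",(170,110,420,360)),("side",(170,130,380,350))]:
    im=cv2.imread(f"pics/{n}0.png")[b[1]:b[3],b[0]:b[2]]
    s=2.4; cv2.imwrite(f"pics/{n}0z.png",cv2.resize(im,None,fx=s,fy=s,interpolation=cv2.INTER_CUBIC))
E
```

```text
(no output)
```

View pics/scene0z.png

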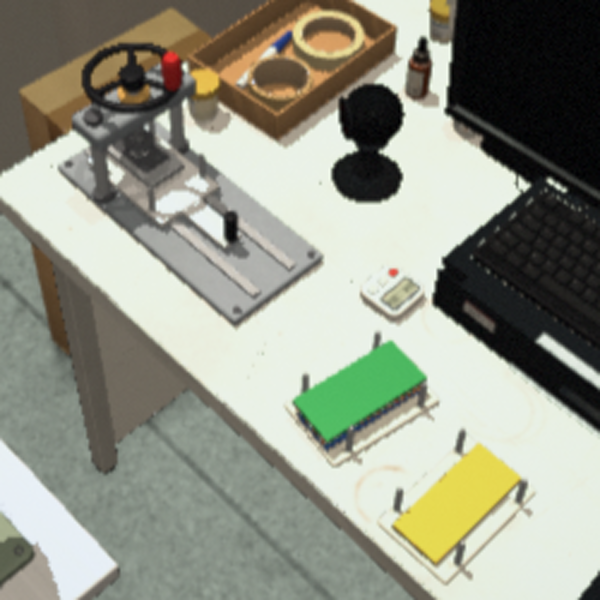

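View pics/side0z.png

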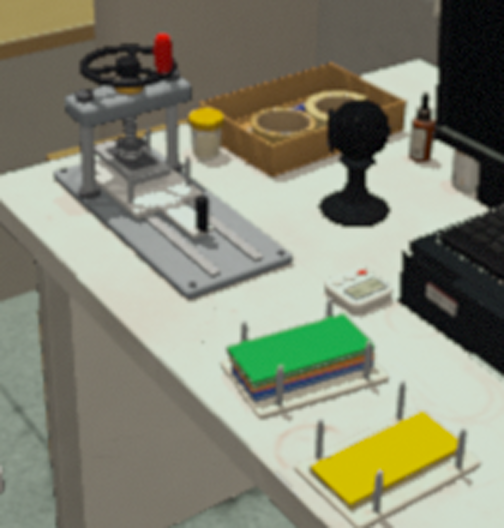

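```bash
cat > m0.py <<'E'
from h import *
C={}
for n in ["scene","side"]:
    im=cv2.imread(f"pics/{n}0.png"); d=np.load(f"pics/{n}0.npy"); hsv=cv2.cvtColor(im,cv2.COLOR_BGR2HSV)
    P=cloud(n,d)
    H,S,V=[hsv[...,i].astype(int) for i in range(3)]
    ws=(P[...,2]>-0.01)&(P[...,0]>0.15)&(P[...,0]<0.9)
    for c,mk in dict(red=((H<5)|(H>175))&(S>170)&(V>120),green=(H>50)&(H<75)&(S>120),yellow=(H>22)&(H<32)&(S>150)).items():
        mk=(mk&ws).astype(np.uint8); k,l,s,ce=cv2.connectedComponentsWithStats(mk)
        for i in range(1,k):
            if s[i,4]<40: continue
            Q=P[l==i]; Q=Q[~np.isnan(Q[:,0])]
            print(n,c,s[i],'mean',Q.mean(0).round(4),'lo',np.percentile(Q,2,0).round(3),'hi',np.percentile(Q,98,0).round(3))
            if c!='red':
                r=cv2.minAreaRect(Q[:,:2].astype(np.float32)*1000); print('   rect',np.round(r[0],1),np.round(r[1],1),round(r[2],1))
E
python3 m0.py
```

```text
scene red [ 33  42  65  45 514] mean [0.4313 1.0502 0.0815] lo [0.306 0.889 0.041] hi [0.54  1.208 0.1  ]
scene red [55 93  8  7 40] mean [0.2989 0.8627 0.0939] lo [0.284 0.839 0.049] hi [0.326 0.94  0.105]
scene green [ 293  253   54   41 1040] mean [ 0.4601 -0.2016  0.0361] lo [ 0.396 -0.235  0.031] hi [ 0.527 -0.168  0.041]
   rect [ 461.7 -201.5] [ 65.  139.6] 82.1
scene yellow [ 334  296   52   48 1132] mean [ 0.444  -0.3601  0.0164] lo [ 0.379 -0.388  0.012] hi [ 0.511 -0.332  0.021]
   rect [ 446.4 -359.7] [139.5  58.1] 0.8
side green [265 261  58  29 859] mean [ 0.4563 -0.2009  0.0389] lo [ 0.392 -0.234  0.036] hi [ 0.524 -0.167  0.042]
   rect [ 458.8 -199.9] [ 65.  137.5] 82.4
side yellow [358  74  11  11  76] mean [ 0.7728 -0.0513  0.4438] lo [ 0.768 -0.067  0.431] hi [ 0.781 -0.034  0.455]
   rect [774.5 -49.6] [12.8 36.5] 2.7
side yellow [249 175  14   9  97] mean [0.6455 0.2686 0.0596] lo [0.624 0.249 0.053] hi [0.67  0.295 0.063]
   rect [647.8 271.8] [51.4 43.7] 51.4
side yellow [ 300  302   61   39 1142] mean [ 0.4404 -0.359   0.0189] lo [ 0.376 -0.386  0.015] hi [ 0.509 -0.329  0.022]
   rect [ 444.3 -363.8] [141.4  73.2] 0.5
```

```bash
python3 - <<'E'
from h import *
for n,uvs in dict(scene=[(268,242.5),(303.5,217.5),(194.5,179)],side=[(250,251.5),(290.5,237.5)]).items():
    print(n,plane(n,uvs,0.014).round(3).tolist())
for n in ["scene","side"]:
    im=cv2.imread(f"pics/{n}0.png"); d=np.load(f"pics/{n}0.npy"); hsv=cv2.cvtColor(im,cv2.COLOR_BGR2HSV);P=cloud(n,d)
    H,S,V=[hsv[...,i].astype(int) for i in range(3)]
    mk=((H<8)|(H>172))&(S>140)&(V>60); mk[:, :220]=0; mk[170:]=0
    k,l,s,ce=cv2.connectedComponentsWithStats(mk.astype(np.uint8))
    for i in range(1,k):
        if s[i,4]>20:
            Q=P[l==i]; print(n,s[i],ce[i],np.nanmedian(Q,0),np.nanpercentile(Q,98,0)[2],np.nanpercentile(Q,2,0)[2])
E
```

```text
scene [[0.438, -0.025, 0.014], [0.575, -0.03, 0.014], [0.437, 0.311, 0.014]]
side [[0.439, -0.025, 0.014], [0.573, -0.028, 0.014]]
scene [237 131   9  17 106] [240.99056604 138.78301887] [0.52634523 0.1768119  0.21621185] 0.23094925119966186 0.17931622190821103
side [233 144   9  17 119] [237.45378151 151.75630252] [0.52531548 0.17787191 0.21428344] 0.23354126512982862 0.18815449830148978
```

```bash
python3 - <<'E'
from h import *
print(go([0.155,0.554,0.40]),go([0.48,0.12,0.42]))
im=cv2.imread("pics/scene0.png")[60:180,0:120]; cv2.imwrite("pics/g.png",cv2.resize(im,None,fx=5,fy=5))
E
```

```text
[  0.06  -0.05 -19.54] [-32.94  42.97 -21.5 ]
```

View pics/g.png

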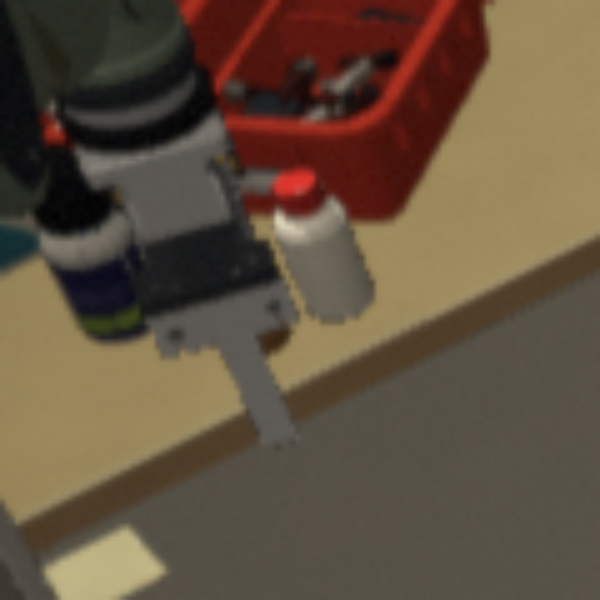

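Emit:
arm_command(
  offset=[
    [0,0,-5],
    [0,0,-10],
    [-1,1.3,-15],
    [-4,5.2,-18],
    [-7,9.1,-20],
    [-10,13,-21],
    [-12.9,16.8,-21.5],
    [-15.9,20.7,-21.5],
  ],
  angular=[
    [0,0,0],
    [0,0,0],
    [0,0,0],
    [0,0,-4],
    [0,0,-8],
    [0,0,-12],
    [0,0,-15.7],
    [0,0,-15.7],
  ],
  fingers=[9.4,9.4,9.4,9.4,9.4,9.4,9.4,9.4],
)

```text
time: 0.95
tcp_pos: [0.3069, 0.3509, 0.4214]
eef_rot: [179.9, -0.1, 90.1]
contact_force: [0.8, 0.1, -0.1]
opening: 0.0938
```

```bash
python3 - <<'E'
from h import *
s=arm.get_state();print(s['time'],s['tcp_pos'],s['eef_rot'],go([0.44,0.12,0.42]))
E
```

```text
0.95 [0.30689425 0.35092568 0.4213745 ] [ 1.79886304e+02 -8.15088801e-02  9.01187928e+01] [-23.12  13.26   0.13]
```

Emit:
arm_command(
  offset=[
    [-4,2.3,0],
    [-8,4.6,0],
    [-12,6.9,0],
    [-16,9.2,0],
    [-20,11.5,0],
    [-23.1,13.3,0],
    [-23.1,13.3,0],
  ],
  angular=[
    [0,0,0],
    [0,0,0],
    [0,0,0],
    [0,0,0],
    [0,0,0],
    [0,0,0],
    [0,0,0],
  ],
  fingers=[9.4,9.4,9.4,9.4,9.4,9.4,9.4],
)

```text
time: 1.65
tcp_pos: [0.4404, 0.1179, 0.4191]
eef_rot: [-179.9, 0.1, 89.6]
contact_force: [-1.1, 0.8, -0.6]
opening: 0.094
```

```bash
python3 - <<'E'
from h import *
im,d,T,m=snap("wrist","w1"); print(arm.get_state()['tcp_pos'],T[:3,3])
E
```

```text
[0.43948423 0.11972619 0.41942007] [0.36900009 0.11903835 0.5994632 ]
```

View pics/w1.png

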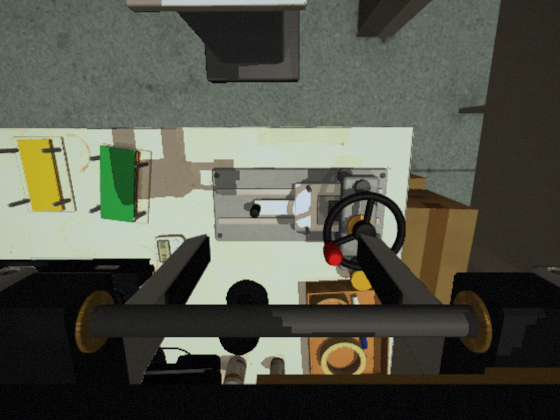

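```bash
python3 - <<'E'
import cv2
im=cv2.imread("pics/w1.png")
cv2.imwrite("pics/w1z.png",cv2.resize(im[150:260,205:415],None,fx=3.8,fy=3.8,interpolation=cv2.INTER_CUBIC))
cv2.imwrite("pics/w1y.png",cv2.resize(im[120:270,0:205],None,fx=3.8,fy=3.8,interpolation=cv2.INTER_CUBIC))
E
```

```text
(no output)
```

View pics/w1z.png

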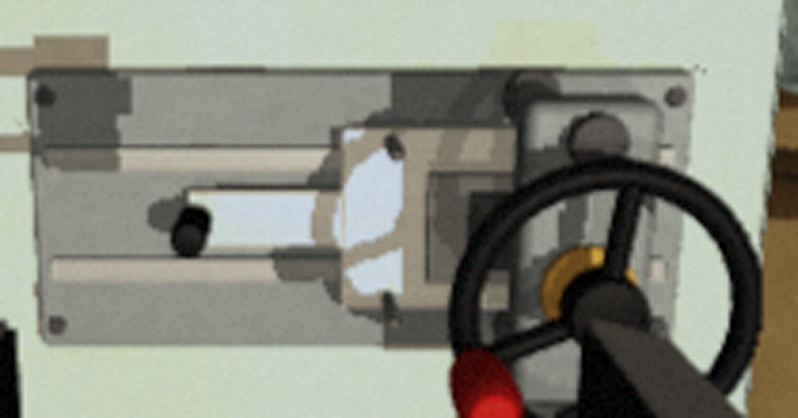

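View pics/w1y.png

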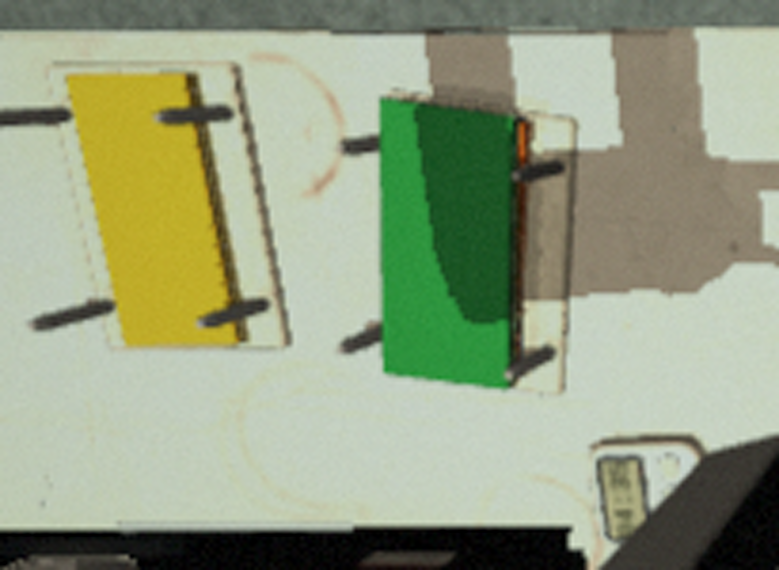

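```bash
python3 - <<'E'
from h import *
f=np.load("pics/w1.npz"); T=f['T']; m=arm.camera_model('wrist')
c=lambda x,y:(205+x/3.8-.37,150+y/3.8-.37)
q=plane('wrist',[c(29,70),c(42,347),c(692,68)],0.014,T,m); print(q.round(4))
a=q[2]-q[0]; print('dir long',np.degrees(np.arctan2(a[1],a[0])),np.linalg.norm(a)); b=q[1]-q[0]; print('short',np.degrees(np.arctan2(b[1],b[0])),np.linalg.norm(b))
# panels masks
im=f['im'][:,:,::-1].copy(); hsv=cv2.cvtColor(im,cv2.COLOR_BGR2HSV); H,S,V=[hsv[...,i].astype(int) for i in range(3)]
for nme,mk,z in [('green',(H>50)&(H<75)&(S>120),.038),('yellow',(H>22)&(H<32)&(S>150),.018)]:
    mk=mk.astype(np.uint8); mk[:,220:]=0
    cs=max(cv2.findContours(mk,0,1)[0],key=cv2.contourArea)[:,0]
    cs=cv2.convexHull(cs)[:,0]
    w=plane('wrist',cs,z,T,m)[:,:2]; print(nme,cv2.minAreaRect((w*1000).astype(np.float32)))
# knob triangulation centroid
o=[];D=[]
for n,uv in [('scene',(240.99,138.78)),('side',(237.45,151.76))]:
    mm,TT=Tcw(n); p=pt(n,uv,1.)[0]; r=p-TT[:3,3]; o.append(TT[:3,3]); D.append(r/np.linalg.norm(r))
A=sum(np.eye(3)-np.outer(d,d) for d in D); bb=sum((np.eye(3)-np.outer(d,d))@x for d,x in zip(D,o))
print('knob',np.linalg.solve(A,bb))
mk=(((H<8)|(H>172))&(S>140)&(V>60)).astype(np.uint8); mk[:240]=0;mk[270:]=0;mk[:,:320]=0;mk[:,350:]=0
v,u=np.nonzero(mk); d=f['d']; P=cloud('wrist',d,T,m)[v,u]; print(np.nanpercentile(P,[5,50,95,98],0).round(4), u.mean(),v.mean())
print(plane('wrist',[(u.mean(),v.mean()),(205+485/3.8,150+375/3.8)],0.22,T,m))
# wheel hub/rim depth
P=cloud('wrist',d,T,m); 
sel=(P[...,0]>.42)&(P[...,0]<.6)&(P[...,1]>.15)&(P[...,1]<.31)&(P[...,2]>.16)&(V<60)
Q=P[sel]; print(len(Q),np.percentile(Q,[2,50,98],0).round(4))
E
```

```text
[[ 0.4341 -0.0208  0.014 ]
 [ 0.5847 -0.0235  0.014 ]
 [ 0.4353  0.319   0.014 ]]
dir long 89.7832426949875 0.3397977621738759
short -1.0301742461073753 0.15065505655403802
green ((461.8397216796875, -197.5850067138672), (65.35188293457031, 138.716064453125), 81.58715057373047)
yellow ((446.669921875, -355.26959228515625), (62.258365631103516, 137.03050231933594), 89.95051574707031)
knob [0.52778175 0.18023358 0.21241304]
[[0.5199 0.1755 0.2135]
 [0.5266 0.1842 0.2298]
 [0.5373 0.1939 0.2334]
 [0.5397 0.196  0.2337]] 333.5257352941176 255.43382352941177
[[0.53067546 0.18559601 0.22      ]
 [0.52087284 0.18405365 0.22      ]]
9479 [[0.4206 0.1542 0.1814]
 [0.4319 0.1674 0.502 ]
 [0.5342 0.2852 0.5458]]
```

```bash
python3 - <<'E'
from h import *
print(arm.get_state()['eef_rot'],go([0.531,0.184,0.30]),go([0.531,0.184,0.194]))
d=np.load("pics/scene0.npy");P=cloud("scene",d)
s=P[...,2]>0.12
for x0 in np.arange(.3,.8,.1):
  print([round(float(np.nanmax(np.r_[0,P[(P[...,0]>x0)&(P[...,0]<x0+.1)&(P[...,1]>y0)&(P[...,1]<y0+.1)][:,2]])),2) for y0 in np.arange(-.5,.5,.1)])
E
```

```text
[-1.79897097e+02 -2.18957309e-03  8.97686941e+01] [ 6.46  9.15 11.93] [ 6.46  9.17 22.53]
[0.05, 0.06, 0.04, 0.04, 0.01, 0.01, 0.01, 0.0, 0.0, 0.0]
[0.05, 0.06, 0.05, 0.05, 0.02, 0.07, 0.19, 0.19, 0.02, 0.0]
[0.04, 0.05, 0.05, 0.05, 0.02, 0.07, 0.23, 0.19, 0.0, 0.0]
[0.12, 0.12, 0.12, 0.11, 0.02, 0.15, 0.05, 0.06, 0.05, 0.0]
[0.46, 0.46, 0.46, 0.46, 0.46, 0.41, 0.06, 0.06, 0.05, 0.0]
```

Emit:
arm_command(
  offset=[
    [2,3,2],
    [4,6,6],
    [6.4,9.1,9],
    [6.4,9.1,12],
    [6.4,9.1,12],
  ],
  angular=[
    [0,0,0],
    [0,0,0],
    [0,0,0],
    [0,0,0],
    [0,0,0],
  ],
  fingers=[5,5,5,5,5],
)

```text
time: 2.2
tcp_pos: [0.5263, 0.1868, 0.2937]
eef_rot: [-179.3, 0.1, 90.2]
contact_force: [-0.9, -1.5, -0.5]
opening: 0.0574
```

```bash
python3 - <<'E'
from h import *
im,d,T,m=snap("wrist","w2"); s=arm.get_state(); print(s['tcp_pos'],s['eef_rot'],s['opening'])
hsv=cv2.cvtColor(im[:,:,::-1].copy(),cv2.COLOR_BGR2HSV); H,S,V=[hsv[...,i].astype(int) for i in range(3)]
mk=(((H<8)|(H>172))&(S>140)&(V>60))
P=cloud('wrist',d,T,m); 
q=P[mk&(P[...,2]>.225)]; print(len(q),np.nanpercentile(q,[2,50,98],0).round(4)); print(cv2.minEnclosingCircle((q[:,:2]*1000).astype(np.float32)))
E
```

```text
[0.52768444 0.18651164 0.29743853] [-1.79603833e+02  5.69908282e-02  9.01438324e+01] 0.05350802786359397
486 [[0.5207 0.1756 0.2253]
 [0.5291 0.1852 0.2318]
 [0.5393 0.1946 0.2336]]
((530.6849365234375, 185.15628051757812), 11.321560859680176)
```

View pics/w2.png

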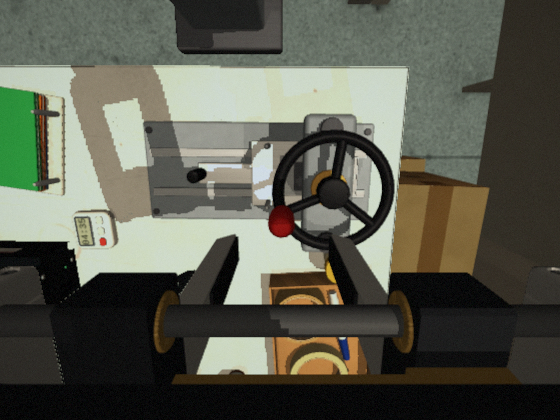

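```bash
python3 - <<'E'
from h import *
f=np.load("pics/w2.npz"); T=f['T']; m=arm.camera_model('wrist')
print(plane('wrist',[(333.8,189.5),(273,189.5),(395,189.5),(334,129),(334,250)],0.182,T,m).round(4))
print(go([0.5305,0.185,0.195]))
E
```

```text
[[0.5076 0.2369 0.182 ]
 [0.5078 0.1767 0.182 ]
 [0.5074 0.2974 0.182 ]
 [0.4497 0.2347 0.182 ]
 [0.5713 0.2398 0.182 ]]
[-0.14  0.35 10.24]
```

Emit:
arm_command(
  offset=[
    [0,0,4],
    [0,0,7.5],
    [0,0,10.2],
    [0,0,10.2],
    [0,0,10.2],
    [0,0,10.2],
    [0,0,10.2],
    [0,0,10.2],
  ],
  angular=[
    [0,0,0],
    [0,0,0],
    [0,0,0],
    [0,0,0],
    [0,0,0],
    [0,0,0],
    [0,0,0],
    [0,0,0],
  ],
  fingers=[5,5,5,5,2,1.5,1.5,1.5],
  grip_force=12,
)

```text
time: 3.05
tcp_pos: [0.5314, 0.1849, 0.2006]
eef_rot: [179.8, 0.1, 90.0]
contact_force: [-0.6, -1.5, 3.6]
opening: 0.0238
```

```bash
python3 - <<'E'
from h import *
s=arm.get_state(); print(s['tcp_pos'],s['eef_rot'],s['opening'])
c=np.array([.5096,.236]); R=np.array([[0,1],[1,0]])
t0=np.radians(-67.6)
for k in range(3): 
  st=t0+np.radians(240*k)
  print([[*(100*.055*np.array([np.sin(st+a)-np.sin(st),np.cos(st+a)-np.cos(st)])).round(2).tolist(),round(-np.degrees(a)/300,2)] for a in np.radians(np.arange(30,241,30))])
E
```

```text
[0.5314355  0.18489243 0.20058644] [1.79766013e+02 5.22398728e-02 9.00127802e+01] 0.023804999687634304
[[1.73, 2.26, np.float64(-0.1)], [4.36, 3.36, np.float64(-0.2)], [7.18, 2.99, np.float64(-0.3)], [9.44, 1.26, np.float64(-0.4)], [10.54, -1.37, np.float64(-0.5)], [10.17, -4.19, np.float64(-0.6)], [8.44, -6.45, np.float64(-0.7)], [5.81, -7.55, np.float64(-0.8)]]
[[-2.82, 0.37, np.float64(-0.1)], [-5.09, 2.1, np.float64(-0.2)], [-6.18, 4.72, np.float64(-0.3)], [-5.81, 7.55, np.float64(-0.4)], [-4.08, 9.81, np.float64(-0.5)], [-1.45, 10.9, np.float64(-0.6)], [1.37, 10.54, np.float64(-0.7)], [3.63, 8.81, np.float64(-0.8)]]
[[1.09, -2.63, np.float64(-0.1)], [0.73, -5.45, np.float64(-0.2)], [-1.0, -7.71, np.float64(-0.3)], [-3.63, -8.81, np.float64(-0.4)], [-6.45, -8.44, np.float64(-0.5)], [-8.72, -6.71, np.float64(-0.6)], [-9.81, -4.08, np.float64(-0.7)], [-9.44, -1.26, np.float64(-0.8)]]
```

Emit:
arm_command(
  offset=[
    [1.73,2.26,-0.1],
    [4.36,3.36,-0.2],
    [7.18,3.0,-0.3],
    [9.44,1.26,-0.4],
    [10.54,-1.37,-0.5],
    [10.17,-4.19,-0.6],
    [8.44,-6.45,-0.7],
    [5.81,-7.55,-0.8],
  ],
  angular=[
    [0,0,0],
    [0,0,0],
    [0,0,0],
    [0,0,0],
    [0,0,0],
    [0,0,0],
    [0,0,0],
    [0,0,0],
  ],
  fingers=[1.5,1.5,1.5,1.5,1.5,1.5,1.5,1.5],
)

```text
time: 3.85
tcp_pos: [0.4556, 0.2449, 0.2084]
eef_rot: [179.6, -0.2, 90.2]
contact_force: [10.7, 0.3, -2.3]
opening: 0.0234
```

```bash
python3 - <<'E'
from h import *
im,d,T,m=snap("scene","s3"); s=arm.get_state(); print(s['tcp_pos'],s['eef_rot'],s['opening'],s['contact_force'])
cv2.imwrite("pics/s3z.png",cv2.resize(im[90:260,170:340,::-1],None,fx=3.4,fy=3.4))
t0=np.radians(-67.6+240); print(.5096+.055*np.cos(t0),.236+.055*np.sin(t0))
E
```

```text
[0.45543633 0.24066923 0.20853396] [1.79577621e+02 9.48492915e-02 9.00399407e+01] 0.02335763630974325 [ 0.80711355 -3.2928889   2.64838723]
0.4550831452861652 0.24327410146414172
```

View pics/s3z.png

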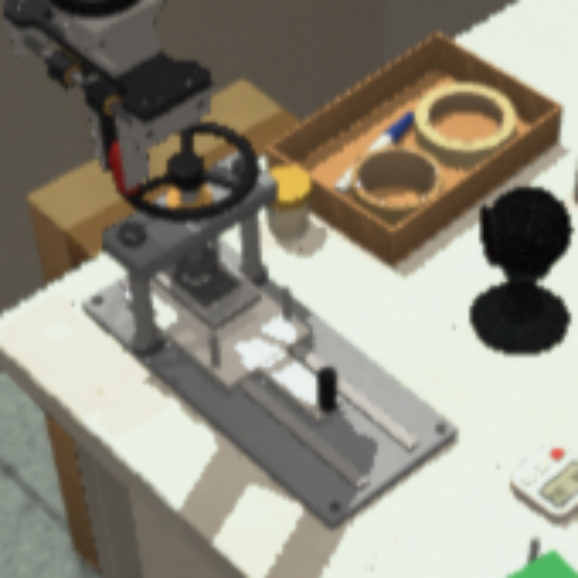

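Emit:
arm_command(
  offset=[
    [-2.82,0.37,-0.1],
    [-5.09,2.1,-0.2],
    [-6.18,4.72,-0.3],
    [-5.81,7.55,-0.4],
    [-4.08,9.81,-0.5],
    [-1.45,10.9,-0.6],
    [1.37,10.54,-0.7],
    [3.63,8.81,-0.8],
  ],
  angular=[
    [0,0,0],
    [0,0,0],
    [0,0,0],
    [0,0,0],
    [0,0,0],
    [0,0,0],
    [0,0,0],
    [0,0,0],
  ],
  fingers=[1.5,1.5,1.5,1.5,1.5,1.5,1.5,1.5],
)

```text
time: 4.7
tcp_pos: [0.5449, 0.2793, 0.2162]
eef_rot: [179.8, 0.1, 89.9]
contact_force: [-4.1, -9.2, 7.3]
opening: 0.0235
```

Emit:
arm_command(
  offset=[
    [1.09,-2.63,-0.1],
    [0.73,-5.45,-0.2],
    [-1.0,-7.71,-0.3],
    [-3.63,-8.81,-0.4],
    [-6.45,-8.44,-0.5],
    [-8.72,-6.71,-0.6],
    [-9.81,-4.08,-0.7],
    [-9.44,-1.26,-0.8],
  ],
  angular=[
    [0,0,0],
    [0,0,0],
    [0,0,0],
    [0,0,0],
    [0,0,0],
    [0,0,0],
    [0,0,0],
    [0,0,0],
  ],
  fingers=[1.5,1.5,1.5,1.5,1.5,1.5,1.5,1.5],
)

```text
time: 5.5
tcp_pos: [0.5304, 0.1843, 0.2243]
eef_rot: [180.0, -0.1, 89.9]
contact_force: [-6.5, 7.2, 8.1]
opening: 0.0233
```

Emit:
arm_command(
  offset=[
    [1.73,2.26,-0.1],
    [4.36,3.36,-0.2],
    [7.18,3.0,-0.3],
    [9.44,1.26,-0.4],
    [10.54,-1.37,-0.5],
    [10.17,-4.19,-0.6],
    [8.44,-6.45,-0.7],
    [5.81,-7.55,-0.8],
  ],
  angular=[
    [0,0,0],
    [0,0,0],
    [0,0,0],
    [0,0,0],
    [0,0,0],
    [0,0,0],
    [0,0,0],
    [0,0,0],
  ],
  fingers=[1.5,1.5,1.5,1.5,1.5,1.5,1.5,1.5],
)

```text
time: 6.3
tcp_pos: [0.4553, 0.245, 0.2323]
eef_rot: [179.6, -0.2, 90.2]
contact_force: [9.4, 1.0, -1.5]
opening: 0.0237
```

Emit:
arm_command(
  offset=[
    [-2.82,0.37,-0.1],
    [-5.09,2.1,-0.2],
    [-6.18,4.72,-0.3],
    [-5.81,7.55,-0.4],
    [-5.81,7.55,-0.4],
    [-5.81,7.55,-0.4],
  ],
  angular=[
    [0,0,0],
    [0,0,0],
    [0,0,0],
    [0,0,0],
    [0,0,0],
    [0,0,0],
  ],
  fingers=[1.5,1.5,1.5,1.5,1.5,1.5],
)

```text
time: 6.9
tcp_pos: [0.5322, 0.1855, 0.2364]
eef_rot: [179.7, -0.0, 90.0]
contact_force: [0.0, -0.2, 5.0]
opening: 0.0231
```

```bash
python3 - <<'E'
from h import *
im,d,T,m=snap("side","s4"); s=arm.get_state(); print(s['tcp_pos'],s['eef_rot'],s['opening'],s['contact_force'])
cv2.imwrite("pics/s4z.png",cv2.resize(im[110:280,170:340,::-1],None,fx=3.4,fy=3.4))
E
```

```text
[0.53190391 0.18536371 0.23637705] [ 1.79725209e+02 -1.79945044e-02  9.00022137e+01] 0.02378978658891413 [ 1.26390129 -0.82033759  5.77200525]
```

View pics/s4z.png

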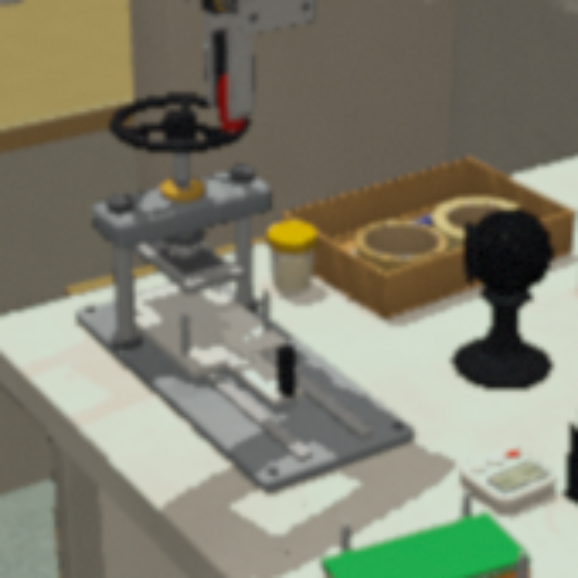

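Emit:
arm_command(
  offset=[
    [0,0,0],
    [0,0,0],
    [0,0,-3],
    [0,0,-7],
    [-3,-0.5,-7],
    [-6,-1.5,-7],
    [-9,-2.2,-7],
    [-10,-2.2,-7],
  ],
  angular=[
    [0,0,0],
    [0,0,0],
    [0,0,0],
    [0,0,0],
    [0,0,8],
    [0,0,16],
    [0,0,24],
    [0,0,32],
  ],
  fingers=[5,5,5,5,5,5,5,5],
)

```text
time: 7.75
tcp_pos: [0.5066, 0.0834, 0.3037]
eef_rot: [-180.0, 0.1, 57.6]
contact_force: [-0.3, 0.3, 0.3]
opening: 0.0497
```

Emit:
arm_command(
  offset=[
    [0,0,0],
    [0,0,0],
    [0,0,0],
    [0,0,0],
    [0,0,0],
    [0,0,0],
    [0,0,0],
    [0,0,0],
  ],
  angular=[
    [0,0,8],
    [0,0,16],
    [0,0,24],
    [0,0,32],
    [0,0,40],
    [0,0,48],
    [0,0,56],
    [0,0,58],
  ],
  fingers=[5,5,5,5,5,5,5,5],
)

```text
time: 8.55
tcp_pos: [0.5072, 0.0854, 0.3034]
eef_rot: [180.0, 0.1, -0.2]
contact_force: [0.1, -0.3, 0.1]
opening: 0.0499
```

```bash
python3 - <<'E'
from h import *
im,d,T,m=snap("wrist","w5"); s=arm.get_state(); print(s['time'],s['tcp_pos'],s['eef_rot'],s['joints'].round(1))
E
```

```text
8.6 [0.50718531 0.08548577 0.30348212] [ 1.79999541e+02  1.00949211e-01 -1.15625832e-01] [-0.1  1.  88.8 -0.  90.3  0. ]
```

View pics/w5.png

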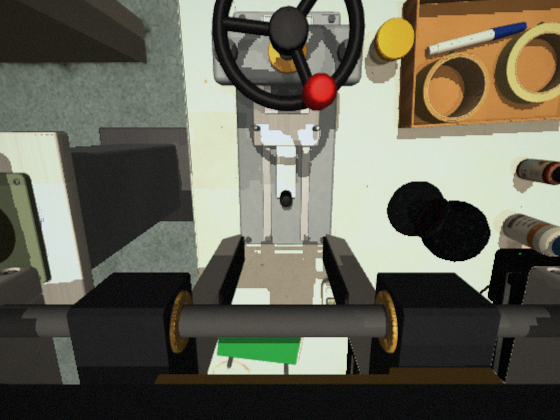

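```bash
python3 - <<'E'
from h import *
f=np.load("pics/w5.npz");T=f['T'];m=arm.camera_model('wrist');im=f['im']
cv2.imwrite("pics/w5z.png",cv2.resize(im[110:260,225:345,::-1],None,fx=5,fy=5,interpolation=cv2.INTER_CUBIC))
P=cloud('wrist',f['d'],T,m); g=im.max(2)
s=(g<45)&(abs(P[...,0]-.507)<.03)&(P[...,1]>.04)&(P[...,1]<.12)&(P[...,2]>.03)
q=P[s]; print(len(q),np.percentile(q,[5,50,95],0).round(4)); t=q[q[:,2]>.064]; print(len(t), cv2.minEnclosingCircle((t[:,:2]*1000).astype(np.float32)))
print(plane('wrist',[(286,199)],.072,T,m))
E
```

```text
19958 [[0.4786 0.0896 0.3517]
 [0.5069 0.109  0.436 ]
 [0.5353 0.119  0.4419]]
19926 ((506.9696350097656, 94.7233657836914), 39.06326675415039)
[[0.51028739 0.06672633 0.072     ]]
```

View pics/w5z.png

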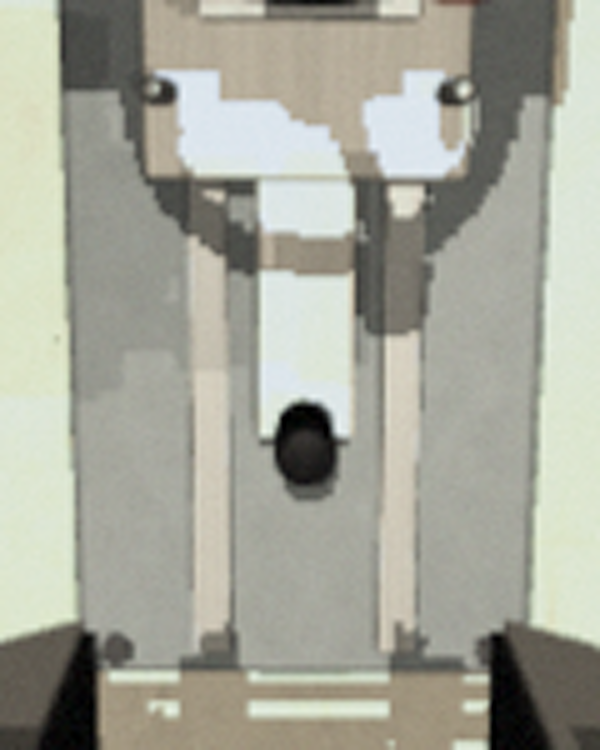

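Emit:
arm_command(
  offset=[
    [0.3,2,5],
    [0.3,2,10],
    [0.3,2,15],
    [0.3,2,20],
    [0.3,2,24],
    [0.3,2,26.3],
    [0.3,2,26.3],
    [0.3,2,26.3],
  ],
  angular=[
    [0,0,0],
    [0,0,0],
    [0,0,0],
    [0,0,0],
    [0,0,0],
    [0,0,0],
    [0,0,0],
    [0,0,0],
  ],
  fingers=[5,5,5,5,5,5,5,5],
)

```text
time: 9.4
tcp_pos: [0.5108, 0.0654, 0.0413]
eef_rot: [-180.0, 0.0, 0.0]
contact_force: [0.2, -0.3, 0.5]
opening: 0.05
```

Emit:
arm_command(
  offset=[
    [0,0,0],
    [0,0,0],
    [0,0,0],
    [0,0,0],
    [0,0,0],
  ],
  angular=[
    [0,0,0],
    [0,0,0],
    [0,0,0],
    [0,0,0],
    [0,0,0],
  ],
  fingers=[1,1,1,1,1],
  grip_force=20,
)

```text
time: 9.9
tcp_pos: [0.5102, 0.0653, 0.0418]
eef_rot: [180.0, 0.1, 0.0]
contact_force: [-3.5, -0.4, 5.7]
opening: 0.0175
```

Emit:
arm_command(
  offset=[
    [0,2,0],
    [0,4.5,0],
    [0,7,0],
    [0,9.5,0],
    [0,12,0],
    [0,13.5,0],
    [0,14.2,0],
    [0,14.2,0],
  ],
  angular=[
    [0,0,0],
    [0,0,0],
    [0,0,0],
    [0,0,0],
    [0,0,0],
    [0,0,0],
    [0,0,0],
    [0,0,0],
  ],
  fingers=[1,1,1,1,1,1,1,1],
)

```text
time: 10.7
tcp_pos: [0.5093, -0.0741, 0.0415]
eef_rot: [-179.6, 0.2, -0.1]
contact_force: [-5.0, 7.9, 9.1]
opening: 0.018
```

Emit:
arm_command(
  offset=[
    [0,0,0],
    [0,0,0],
    [0,0,0],
  ],
  angular=[
    [0,0,0],
    [0,0,0],
    [0,0,0],
  ],
  fingers=[1,1,1],
)

```text
time: 11.0
tcp_pos: [0.5093, -0.0741, 0.0415]
eef_rot: [-179.7, 0.2, -0.0]
contact_force: [-5.0, 6.6, 8.0]
opening: 0.0176
```

Emit:
arm_command(
  offset=[
    [0,-0.2,0],
    [0,-0.2,0],
    [0,-0.2,-4],
    [0,-0.2,-9],
    [0,-0.2,-14],
    [0,-0.2,-19],
    [0,-0.2,-24],
    [0,-0.2,-28],
  ],
  angular=[
    [0,0,0],
    [0,0,0],
    [0,0,0],
    [0,0,0],
    [0,0,0],
    [0,0,0],
    [0,0,0],
    [0,0,0],
  ],
  fingers=[5,5,5,5,5,5,5,5],
)

```text
time: 11.8
tcp_pos: [0.5118, -0.0752, 0.325]
eef_rot: [179.9, -0.2, -0.0]
contact_force: [-0.1, -0.8, -0.5]
opening: 0.0504
```

Emit:
arm_command(
  offset=[
    [0,0,0],
    [0,0,0],
  ],
  angular=[
    [0,0,0],
    [0,0,0],
  ],
  fingers=[5,5],
)

```text
time: 12.0
tcp_pos: [0.5118, -0.0751, 0.3224]
eef_rot: [179.9, -0.2, -0.0]
contact_force: [-0.8, -0.4, -0.9]
opening: 0.0501
```

```bash
python3 - <<'E'
from h import *
im,d,T,m=snap("wrist","w6"); s=arm.get_state(); print(s['time'],s['tcp_pos'],s['eef_rot'])
cv2.imwrite("pics/w6z.png",cv2.resize(im[20:220,200:380,::-1],None,fx=4,fy=4,interpolation=cv2.INTER_CUBIC)[:,:720])
E
```

```text
12.05 [ 0.51078099 -0.07475011  0.32040001] [-1.79993703e+02  4.69378277e-02  1.64528308e-04]
```

View pics/w6.png

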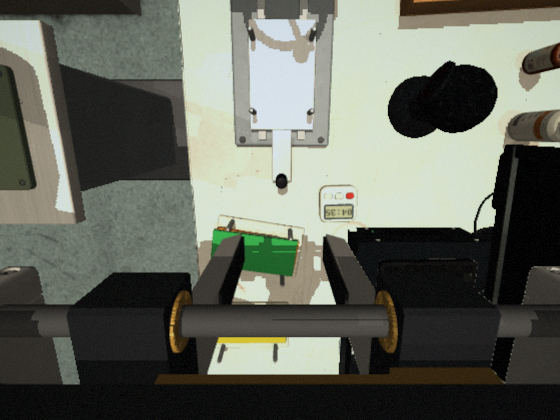

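View pics/w6z.png

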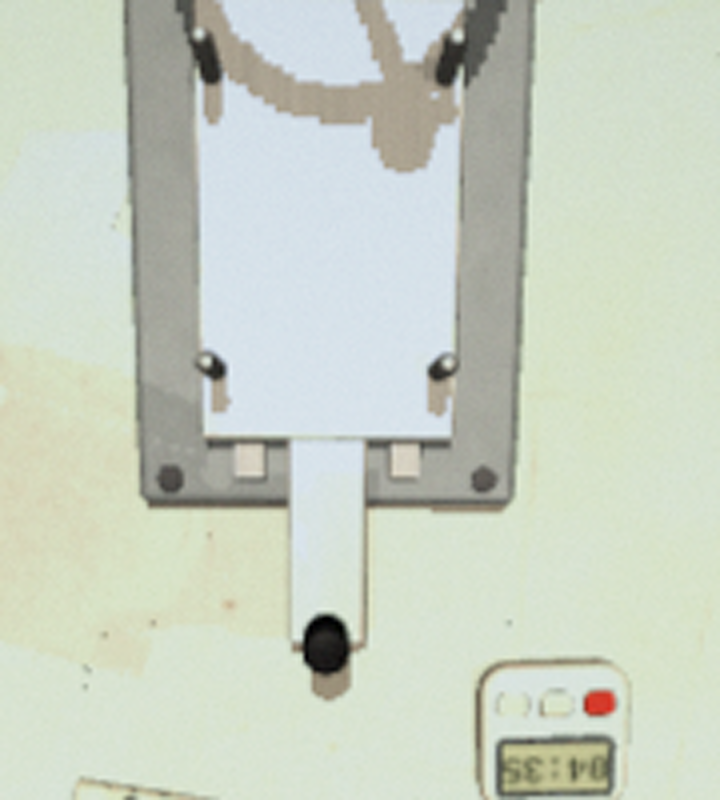

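```bash
python3 - <<'E'
from h import *
f=np.load("pics/w6.npz");T=f['T'];m=arm.camera_model('wrist')
c=lambda x,y:(200+x/4-.375,20+y/4-.375)
print('base pins',plane('wrist',[c(216,374),c(437,374),c(210,78),c(445,78)],.030,T,m).round(4))
print('edge',plane('wrist',[c(205,438),c(451,438)],.030,T,m).round(4))
print('tops',plane('wrist',[c(205,358),c(449,362),c(203,36),c(459,36)],.072,T,m).round(4))
print('handle',plane('wrist',[c(326,648)],.072,T,m).round(4))
im=f['im'][:,:,::-1].copy(); hsv=cv2.cvtColor(im,cv2.COLOR_BGR2HSV); H,S,V=[hsv[...,i].astype(int) for i in range(3)]
mk=((H>50)&(H<75)&(S>120)).astype(np.uint8)
cs=max(cv2.findContours(mk,0,1)[0],key=cv2.contourArea)[:,0]; cs=cv2.convexHull(cs)[:,0]
ap=cv2.approxPolyDP(cs,4,True)[:,0]; print(ap.tolist(), plane('wrist',ap,.038,T,m).round(4).tolist())
E
```

```text
base pins [[0.468  0.0247 0.03  ]
 [0.5511 0.0247 0.03  ]
 [0.4684 0.1251 0.03  ]
 [0.5519 0.1251 0.03  ]]
edge [[0.4632 0.0015 0.03  ]
 [0.5569 0.0014 0.03  ]]
tops [[0.4682 0.0274 0.072 ]
 [0.5516 0.0261 0.072 ]
 [0.4702 0.1258 0.072 ]
 [0.5525 0.1259 0.072 ]]
handle [[ 0.5092 -0.0725  0.072 ]]
[[242, 233], [296, 241], [291, 275], [242, 269]] [[0.445, -0.1625, 0.038], [0.5333, -0.1766, 0.038], [0.5255, -0.2378, 0.038], [0.4428, -0.2265, 0.038]]
```

Emit:
arm_command(
  offset=[
    [-1,2,1],
    [-2,4,2],
    [-3,6,3],
    [-4,8,4],
    [-5,10,5],
    [-5,12.5,6],
    [-5,12.5,7],
    [-5,12.5,8],
  ],
  angular=[
    [0,0,-8.5],
    [0,0,-17],
    [0,0,-25.5],
    [0,0,-34],
    [0,0,-42.5],
    [0,0,-51],
    [0,0,-59.5],
    [0,0,-68],
  ],
  fingers=[9.4,9.4,9.4,9.4,9.4,9.4,9.4,9.4],
)

```text
time: 12.85
tcp_pos: [0.4593, -0.1997, 0.2377]
eef_rot: [-179.7, -0.1, 68.3]
contact_force: [-0.1, 0.1, -0.7]
opening: 0.0941
```

Emit:
arm_command(
  offset=[
    [0,0,1],
    [0,0,2],
    [0,0,2],
    [0,0,2],
  ],
  angular=[
    [0,0,-7],
    [0,0,-14],
    [0,0,-14],
    [0,0,-14],
  ],
  fingers=[9.4,9.4,9.4,9.4],
)

```text
time: 13.25
tcp_pos: [0.46, -0.1991, 0.2193]
eef_rot: [-179.8, -0.1, 81.9]
contact_force: [0.1, 0.7, -0.0]
opening: 0.0939
```

```bash
cat > pan.py <<'E'
from h import *
import sys
R=dict(green=lambda H,S,V:(H>50)&(H<75)&(S>120),yellow=lambda H,S,V:(H>22)&(H<32)&(S>150),orange=lambda H,S,V:(H>5)&(H<18)&(S>160),blue=lambda H,S,V:(H>100)&(H<125)&(S>100))
def find(cam,col,z,f,box=(0,560,0,420)):
    m=arm.camera_model(cam);T=f['T']
    im=f['im'][:,:,::-1].copy(); hsv=cv2.cvtColor(im,cv2.COLOR_BGR2HSV); H,S,V=[hsv[...,i].astype(int) for i in range(3)]
    mk=R[col](H,S,V).astype(np.uint8); mk[:box[2]]=0;mk[box[3]:]=0;mk[:,:box[0]]=0;mk[:,box[1]:]=0
    cs=max(cv2.findContours(mk,0,1)[0],key=cv2.contourArea)[:,0]; cs=cv2.convexHull(cs)[:,0]
    P=cloud(cam,f['d'],T,m)[mk>0]
    r=cv2.minAreaRect((plane(cam,cs,z,T,m)[:,:2]*1000).astype(np.float32))
    w,h=r[1];a=r[2] if w>h else r[2]+90
    a=(a+90)%180-90
    print(col,'centre',np.round(r[0],1),'size',np.round(sorted(r[1]),1),'ang',round(a,1),'z med',np.nanmedian(P[:,2]).round(4))
    return r
if __name__=="__main__":
    cam,tag,col,z=sys.argv[1:5]
    im,d,T,m=snap(cam,tag); s=arm.get_state(); print(s['time'],s['tcp_pos'].round(4),s['eef_rot'].round(2),s['joints'].round(1))
    find(cam,col,float(z),np.load(f"pics/{tag}.npz"),tuple(map(int,sys.argv[5:9])) if len(sys.argv)>8 else (0,560,0,420))
E
python3 pan.py wrist w7 green 0.038
```

```text
13.3 [ 0.4606 -0.1994  0.2203] [-1.7989e+02 -5.0000e-02  8.1890e+01] [ -33.3    2.3   97.2   -0.    80.6 -115.2]
green centre [ 461.6 -198.2] size [ 62.7 137.6] ang -8.4 z med 0.0392
```

View pics/w7.png

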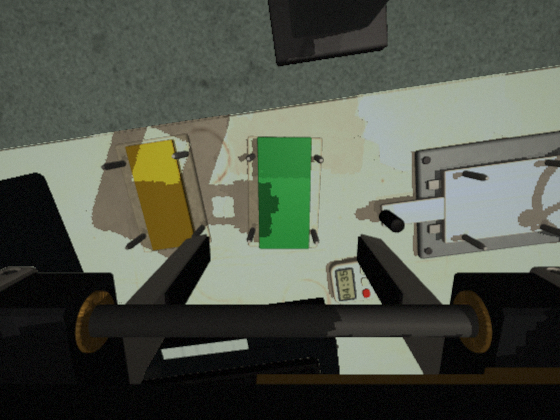

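Emit:
arm_command(
  offset=[
    [0.1,0.1,4.5],
    [0.1,0.1,9],
    [0.1,0.1,13.5],
    [0.1,0.1,17],
    [0.1,0.1,19],
    [0.1,0.1,19],
    [0.1,0.1,19],
  ],
  angular=[
    [0,0,0],
    [0,0,0],
    [0,0,0],
    [0,0,0],
    [0,0,0],
    [0,0,0],
    [0,0,0],
  ],
  fingers=[9.4,9.4,9.4,9.4,9.4,9.4,9.4],
)

```text
time: 14.0
tcp_pos: [0.4627, -0.1991, 0.0318]
eef_rot: [180.0, 0.0, 82.0]
contact_force: [0.1, 0.6, 0.3]
opening: 0.0942
```

Emit:
arm_command(
  offset=[
    [0,0,0.2],
    [0,0,0.2],
    [0,0,0.2],
    [0,0,0.2],
    [0,0,0.2],
    [0,0,0.2],
    [0,0,0.2],
  ],
  angular=[
    [0,0,0],
    [0,0,0],
    [0,0,0],
    [0,0,0],
    [0,0,0],
    [0,0,0],
    [0,0,0],
  ],
  fingers=[8,6,5,5,5,5,5],
  grip_force=30,
)

```text
time: 14.7
tcp_pos: [0.4627, -0.199, 0.0299]
eef_rot: [179.9, 0.0, 82.0]
contact_force: [-1.0, 1.1, 5.3]
opening: 0.0636
```

Emit:
arm_command(
  offset=[
    [0,0,-2],
    [0,0,-5],
    [0,0,-9],
    [1,0.5,-12],
    [3,0.5,-12],
    [5,1,-12],
    [7,1.5,-12],
    [9,2,-12],
  ],
  angular=[
    [0,0,0],
    [0,0,0],
    [0,0,0],
    [0,0,8],
    [0,0,16],
    [0,0,24],
    [0,0,32],
    [0,0,40],
  ],
  fingers=[5,5,5,5,5,5,5,5],
)

```text
time: 15.5
tcp_pos: [0.4942, -0.1116, 0.1485]
eef_rot: [-179.9, 0.0, 41.7]
contact_force: [0.5, 0.2, -2.1]
opening: 0.0634
```

Emit:
arm_command(
  offset=[
    [0,0,0],
    [0,0,0],
    [0,0,0],
    [0,0,0],
    [0,0,0],
    [0,0,0],
  ],
  angular=[
    [0,0,8],
    [0,0,16],
    [0,0,24],
    [0,0,32],
    [0,0,40],
    [0,0,42],
  ],
  fingers=[5,5,5,5,5,5],
)

```text
time: 16.1
tcp_pos: [0.4939, -0.1123, 0.1483]
eef_rot: [-180.0, 0.1, -0.2]
contact_force: [0.5, -0.6, -1.4]
opening: 0.0638
```

```bash
python3 - <<'E'
from h import *
s=arm.get_state(); print(s['time'],s['tcp_pos'].round(4),s['eef_rot'].round(2),s['opening'],go([.510,.0757,.15]))
im,d,T,m=snap("wrist","w8")
E
```

```text
16.1 [ 0.4939 -0.1123  0.1483] [-1.7997e+02  9.0000e-02 -1.6000e-01] 0.06381429692159135 [  1.56 -18.8   -0.16]
```

View pics/w8.png

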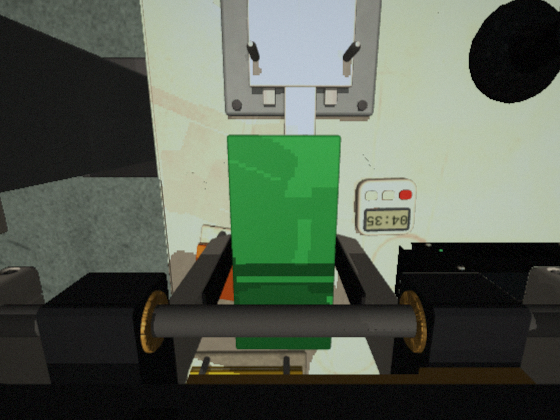

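Emit:
arm_command(
  offset=[
    [0.3,-3,0],
    [0.7,-7,0],
    [1,-11,0],
    [1.3,-15,0],
    [1.6,-18,0],
    [1.6,-18.8,0],
    [1.6,-18.8,0],
  ],
  angular=[
    [0,0,0],
    [0,0,0],
    [0,0,0],
    [0,0,0],
    [0,0,0],
    [0,0,0],
    [0,0,0],
  ],
  fingers=[5,5,5,5,5,5,5],
)

```text
time: 16.85
tcp_pos: [0.5099, 0.0763, 0.1486]
eef_rot: [180.0, 0.1, 0.2]
contact_force: [0.7, -0.9, -1.1]
opening: 0.0634
```

Emit:
arm_command(
  offset=[
    [0,0,3],
    [0,0,6],
    [0,0,8],
    [0,0,9.5],
    [0,0,10.5],
    [0,0,11],
    [0,0,11],
    [0,0,11],
  ],
  angular=[
    [0,0,0],
    [0,0,0],
    [0,0,0],
    [0,0,0],
    [0,0,0],
    [0,0,0],
    [0,0,0],
    [0,0,0],
  ],
  fingers=[5,5,5,5,5,5,5,5],
)

```text
time: 17.65
tcp_pos: [0.5113, 0.0752, 0.0399]
eef_rot: [180.0, -0.1, -0.0]
contact_force: [-0.1, -0.3, -1.1]
opening: 0.0631
```

```bash
python3 - <<'E'
from h import *
s=arm.get_state(); print(s['time'],s['tcp_pos'].round(4),s['eef_rot'].round(2),s['opening'],s['contact_force'],go([.510,.0757,.0325]))
im,d,T,m=snap("side","s8"); cv2.imwrite("pics/s8z.png",cv2.resize(im[110:280,170:340,::-1],None,fx=3.4,fy=3.4))
E
```

```text
17.65 [0.5113 0.0752 0.0399] [ 1.7999e+02 -8.0000e-02 -1.0000e-02] 0.06313250828621204 [-0.09408499 -0.26144732 -1.09040442] [-0.13 -0.05  0.74]
```

View pics/s8z.png

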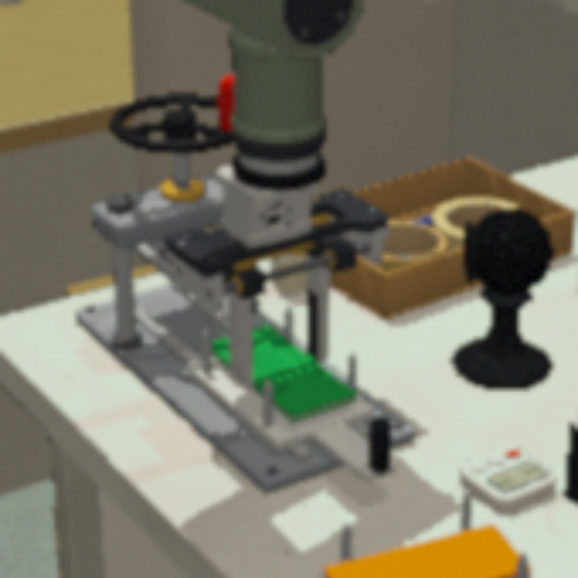

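Emit:
arm_command(
  offset=[
    [-0.1,0,0.4],
    [-0.1,0,0.75],
    [-0.1,0,0.75],
    [-0.1,0,0.75],
  ],
  angular=[
    [0,0,0],
    [0,0,0],
    [0,0,0],
    [0,0,0],
  ],
  fingers=[5,5,5,5],
)

```text
time: 18.1
tcp_pos: [0.5099, 0.0756, 0.0319]
eef_rot: [180.0, -0.1, 0.0]
contact_force: [-0.1, 0.3, -0.4]
opening: 0.0639
```

Emit:
arm_command(
  offset=[
    [0,0,0],
    [0,0,0],
    [0,0,0],
    [0,0,-3],
    [0,0,-7],
    [0,0,-11],
    [0,3,-15],
    [0,7,-17],
  ],
  angular=[
    [0,0,0],
    [0,0,0],
    [0,0,0],
    [0,0,0],
    [0,0,0],
    [0,0,0],
    [0,0,0],
    [0,0,-8],
  ],
  fingers=[9,9.4,9.4,9.4,9.4,9.4,9.4,9.4],
)

```text
time: 18.9
tcp_pos: [0.5116, 0.0058, 0.2061]
eef_rot: [179.9, -0.4, 8.4]
contact_force: [1.4, -1.2, -0.4]
opening: 0.0939
```

Emit:
arm_command(
  offset=[
    [0,2,0],
    [0,4,0],
    [0,6,0],
    [0,6,0],
    [0,6,0],
  ],
  angular=[
    [0,0,-8],
    [0,0,-16],
    [0,0,-16],
    [0,0,-16],
    [0,0,-16],
  ],
  fingers=[9.4,9.4,9.4,9.4,9.4],
)

```text
time: 19.4
tcp_pos: [0.5176, -0.0537, 0.2015]
eef_rot: [-179.9, 0.0, 23.9]
contact_force: [-0.5, -0.1, 0.0]
opening: 0.0942
```

```bash
python3 pan.py wrist w9 green 0.040 200 350 0 260; python3 - <<'E'
from pan import *
f=np.load("pics/w9.npz"); find('wrist','orange',.028,f,(100,500,150,420))
E
```

```text
19.45 [ 0.5176 -0.0533  0.2015] [-1.7995e+02  1.0000e-02  2.4000e+01] [-15.4   5.4  96.2   0.   78.5 -39.4]
green centre [509.4  76. ] size [ 63.1 139. ] ang -90.0 z med 0.0409
orange centre [ 497.8 -202.1] size [63.4 73.7] ang -8.6 z med 0.0294
```

View pics/w9.png

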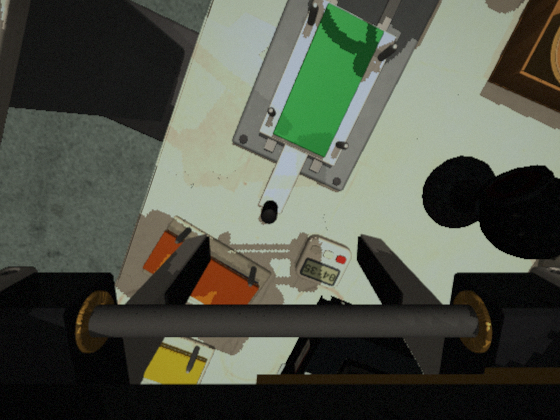

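```bash
python3 -c "
from h import *
print(go([.4616,-.1985,.19]))"
```

```text
[-11.02  10.99   1.14]
```

Emit:
arm_command(
  offset=[
    [-2,2,0],
    [-4,4,0],
    [-6,6,0],
    [-8,8,0],
    [-10,10,0.5],
    [-11,11,1.1],
    [-11,11,1.1],
    [-11,11,1.1],
  ],
  angular=[
    [0,0,-8.4],
    [0,0,-16.8],
    [0,0,-25.2],
    [0,0,-33.6],
    [0,0,-42],
    [0,0,-50.4],
    [0,0,-57.6],
    [0,0,-57.6],
  ],
  fingers=[9.4,9.4,9.4,9.4,9.4,9.4,9.4,9.4],
)

```text
time: 20.25
tcp_pos: [0.462, -0.1984, 0.1904]
eef_rot: [-180.0, -0.0, 81.6]
contact_force: [0.8, -0.2, -0.3]
opening: 0.0937
```

```bash
python3 pan.py wrist w10 orange 0.028 180 380 60 260
```

```text
20.3 [ 0.4622 -0.1982  0.1906] [-1.7998e+02 -3.0000e-02  8.1510e+01] [ -33.1    3.8   99.2    0.    77.  -114.6]
orange centre [ 464.3 -197.5] size [ 59.8 139.2] ang -10.4 z med 0.0289
```

View pics/w10.png

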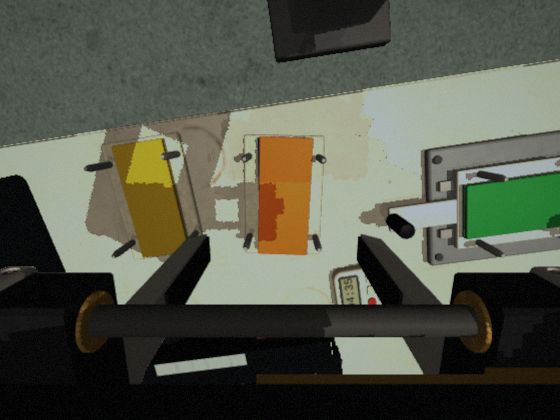

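Emit:
arm_command(
  offset=[
    [0.1,0.2,4.5],
    [0.1,0.2,9],
    [0.1,0.2,13],
    [0.1,0.2,15.5],
    [0.1,0.2,17.1],
    [0.1,0.2,17.1],
    [0.1,0.2,17.1],
  ],
  angular=[
    [0,0,2],
    [0,0,2],
    [0,0,2],
    [0,0,2],
    [0,0,2],
    [0,0,2],
    [0,0,2],
  ],
  fingers=[9.4,9.4,9.4,9.4,9.4,9.4,9.4],
)

```text
time: 21.0
tcp_pos: [0.4648, -0.1979, 0.0201]
eef_rot: [180.0, -0.0, 79.6]
contact_force: [0.1, 0.2, 0.1]
opening: 0.0937
```

Emit:
arm_command(
  offset=[
    [0,0,0],
    [0,0,0],
    [0,0,0],
    [0,0,0],
    [0,0,0],
    [0,0,0],
    [0,0,0],
  ],
  angular=[
    [0,0,0],
    [0,0,0],
    [0,0,0],
    [0,0,0],
    [0,0,0],
    [0,0,0],
    [0,0,0],
  ],
  fingers=[8,6,5,5,5,5,5],
  grip_force=30,
)

```text
time: 21.7
tcp_pos: [0.4646, -0.1986, 0.0202]
eef_rot: [180.0, 0.0, 79.6]
contact_force: [-1.0, 0.5, 3.5]
opening: 0.0597
```

Emit:
arm_command(
  offset=[
    [0,0,-2],
    [0,0,-5],
    [0,0,-9],
    [1,0.5,-13],
    [3,0.5,-13],
    [5,1,-13],
    [7,1.5,-13],
    [9,2,-13],
  ],
  angular=[
    [0,0,0],
    [0,0,0],
    [0,0,0],
    [0,0,8],
    [0,0,16],
    [0,0,24],
    [0,0,32],
    [0,0,40],
  ],
  fingers=[5,5,5,5,5,5,5,5],
)

```text
time: 22.5
tcp_pos: [0.4999, -0.1127, 0.1492]
eef_rot: [-180.0, 0.0, 39.3]
contact_force: [-0.2, 0.2, -0.3]
opening: 0.0596
```

Emit:
arm_command(
  offset=[
    [0,0,0],
    [0,0,0],
    [0,0,0],
    [0,0,0],
    [0,0,0],
    [0,0,0],
  ],
  angular=[
    [0,0,8],
    [0,0,16],
    [0,0,24],
    [0,0,32],
    [0,0,39.8],
    [0,0,39.8],
  ],
  fingers=[5,5,5,5,5,5],
)

```text
time: 23.1
tcp_pos: [0.4997, -0.1134, 0.149]
eef_rot: [-180.0, 0.1, -0.2]
contact_force: [0.6, 1.0, -1.6]
opening: 0.0594
```

```bash
python3 - <<'E'
from pan import *
s=arm.get_state(); print(s['time'],s['tcp_pos'].round(4),s['eef_rot'].round(2),s['opening'],go([.510,.0757,.15]))
im,d,T,m=snap("wrist","w11"); f=np.load("pics/w11.npz"); find('wrist','orange',s['tcp_pos'][2]+.008,f,(150,400,0,260))
E
```

```text
23.1 [ 0.4997 -0.1134  0.149 ] [-1.7998e+02  7.0000e-02 -1.7000e-01] 0.05942902970802181 [  0.98 -18.91  -0.09]
orange centre [499.2 -80.5] size [60.4 74. ] ang 89.8 z med 0.1578
```

View pics/w11.png

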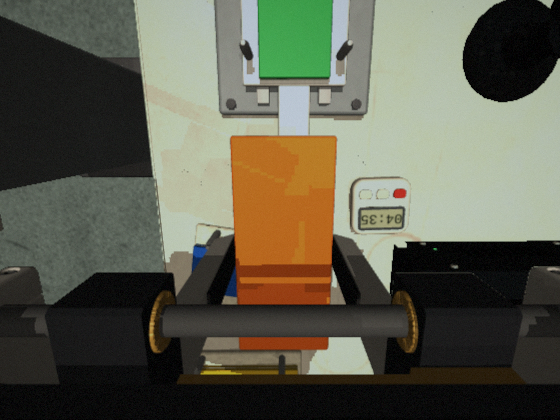

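Emit:
arm_command(
  offset=[
    [0.2,-3,0],
    [0.4,-7,0],
    [0.6,-11,0],
    [0.8,-15,0],
    [1,-18,0],
    [1,-18.9,0],
    [1,-18.9,0],
  ],
  angular=[
    [0,0,0],
    [0,0,0],
    [0,0,0],
    [0,0,0],
    [0,0,0],
    [0,0,0],
    [0,0,0],
  ],
  fingers=[5,5,5,5,5,5,5],
)

```text
time: 23.85
tcp_pos: [0.5105, 0.0762, 0.1494]
eef_rot: [180.0, 0.0, 0.0]
contact_force: [-0.2, 0.2, -1.8]
opening: 0.0595
```

Emit:
arm_command(
  offset=[
    [0,0,3],
    [0,0,6],
    [0,0,8],
    [0,0,9.5],
    [0,0,10],
    [0,0,10],
    [0,0,10],
    [0,0,10],
  ],
  angular=[
    [0,0,0],
    [0,0,0],
    [0,0,0],
    [0,0,0],
    [0,0,0],
    [0,0,0],
    [0,0,0],
    [0,0,0],
  ],
  fingers=[5,5,5,5,5,5,5,5],
)

```text
time: 24.65
tcp_pos: [0.512, 0.0751, 0.0509]
eef_rot: [180.0, -0.1, -0.2]
contact_force: [0.1, 0.3, -0.4]
opening: 0.0594
```

```bash
python3 - <<'E'
from h import *
s=arm.get_state(); print(s['time'],s['tcp_pos'].round(4),s['eef_rot'].round(2),s['opening'],s['contact_force'],go([.510,.0757,.0422]))
im,d,T,m=snap("side","s11"); cv2.imwrite("pics/s11z.png",cv2.resize(im[110:280,170:340,::-1],None,fx=3.4,fy=3.4))
E
```

```text
24.65 [0.512  0.0751 0.0509] [ 1.7999e+02 -1.4000e-01 -2.0000e-01] 0.05943355868872869 [ 0.1464538   0.30576594 -0.36048453] [-0.2  -0.06  0.87]
```

View pics/s11z.png

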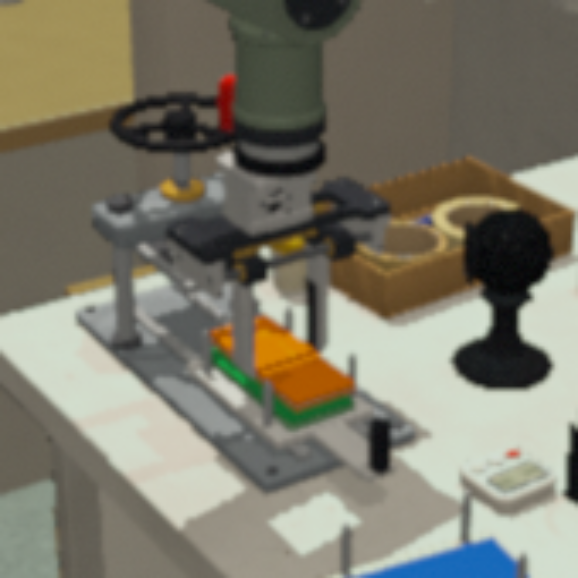

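Emit:
arm_command(
  offset=[
    [-0.2,0,0.4],
    [-0.2,0,0.85],
    [-0.2,0,0.85],
    [-0.2,0,0.85],
  ],
  angular=[
    [0,0,0],
    [0,0,0],
    [0,0,0],
    [0,0,0],
  ],
  fingers=[5,5,5,5],
)

```text
time: 25.1
tcp_pos: [0.5091, 0.0755, 0.0417]
eef_rot: [180.0, -0.0, -0.2]
contact_force: [-1.7, 0.8, 4.1]
opening: 0.0598
```

Emit:
arm_command(
  offset=[
    [0,0,0],
    [0,0,0],
    [0,0,0],
    [0,0,-3],
    [0,0,-7],
    [0,0,-11],
    [0,3,-15],
    [0,7,-16],
  ],
  angular=[
    [0,0,0],
    [0,0,0],
    [0,0,0],
    [0,0,0],
    [0,0,0],
    [0,0,0],
    [0,0,0],
    [0,0,-8],
  ],
  fingers=[9,9.4,9.4,9.4,9.4,9.4,9.4,9.4],
)

```text
time: 25.9
tcp_pos: [0.5119, 0.0056, 0.2067]
eef_rot: [179.9, -0.6, 8.2]
contact_force: [1.6, 0.4, -0.1]
opening: 0.0942
```

Emit:
arm_command(
  offset=[
    [0,2,0],
    [0,4,0],
    [0,6,0],
    [0,6,0],
    [0,6,0],
  ],
  angular=[
    [0,0,-8],
    [0,0,-16],
    [0,0,-16],
    [0,0,-16],
    [0,0,-16],
  ],
  fingers=[9.4,9.4,9.4,9.4,9.4],
)

```text
time: 26.4
tcp_pos: [0.5165, -0.0538, 0.2008]
eef_rot: [-179.9, 0.0, 23.7]
contact_force: [0.0, 0.7, -0.4]
opening: 0.0938
```

```bash
python3 pan.py wrist w12 orange 0.050 200 350 0 260; python3 -c "
from h import *
print(go([.4455,-.357,.18]))"
```

```text
26.45 [ 0.5165 -0.0534  0.2009] [-1.7994e+02  2.0000e-02  2.3800e+01] [-15.5   5.3  96.4   0.   78.4 -39.3]
orange centre [508.5  20.2] size [28.9 59.3] ang -0.3 z med 0.0508
[-18.75  24.92   2.07]
```

View pics/w12.png

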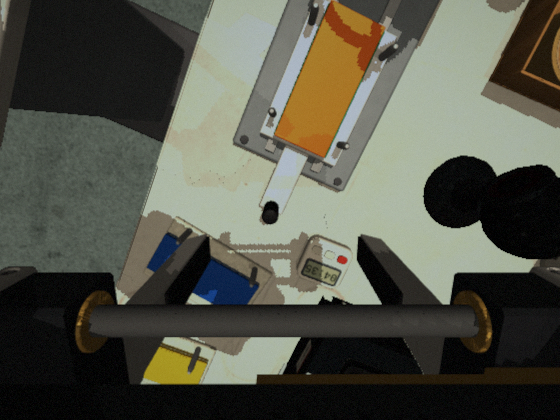

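Emit:
arm_command(
  offset=[
    [-2.4,3.1,0],
    [-4.7,6.2,0],
    [-7.1,9.4,0],
    [-9.4,12.5,0],
    [-11.8,15.6,0],
    [-14.1,18.7,0],
    [-16.5,21.8,1],
    [-18.8,24.9,2],
  ],
  angular=[
    [0,0,-8.4],
    [0,0,-16.8],
    [0,0,-25.2],
    [0,0,-33.6],
    [0,0,-42],
    [0,0,-50.4],
    [0,0,-58.8],
    [0,0,-66.2],
  ],
  fingers=[9.4,9.4,9.4,9.4,9.4,9.4,9.4,9.4],
)

```text
time: 27.25
tcp_pos: [0.4456, -0.3582, 0.1814]
eef_rot: [179.9, 0.0, 90.4]
contact_force: [-0.6, 0.4, 0.0]
opening: 0.0939
```

Emit:
arm_command(
  offset=[
    [0,0,0],
    [0,0,0],
    [0,0,0],
  ],
  angular=[
    [0,0,0],
    [0,0,0],
    [0,0,0],
  ],
  fingers=[9.4,9.4,9.4],
)

```text
time: 27.55
tcp_pos: [0.4459, -0.3562, 0.1813]
eef_rot: [180.0, -0.0, 90.1]
contact_force: [0.1, 0.6, 0.2]
opening: 0.0941
```

```bash
python3 pan.py wrist w13 yellow 0.018 150 420 60 260
```

```text
27.6 [ 0.4461 -0.3562  0.1816] [ 1.7997e+02 -1.0000e-02  9.0090e+01] [ -47.3   12.5   90.5    0.    77.1 -137.4]
yellow centre [ 446.  -356.7] size [ 59.1 138.2] ang 0.2 z med 0.0189
```

View pics/w13.png

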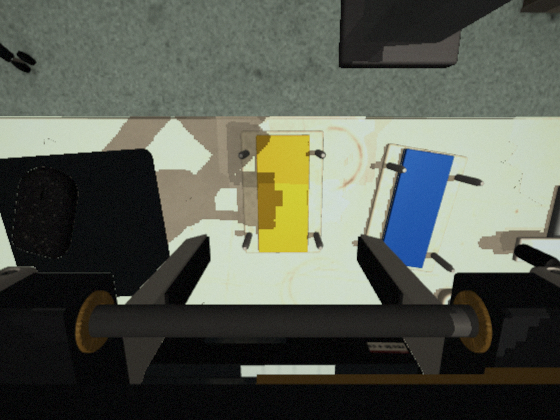

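Emit:
arm_command(
  offset=[
    [0,0,4.5],
    [0,0,9],
    [0,0,13],
    [0,0,15.5],
    [0,0,17.1],
    [0,0,17.1],
    [0,0,17.1],
  ],
  angular=[
    [0,0,0],
    [0,0,0],
    [0,0,0],
    [0,0,0],
    [0,0,0],
    [0,0,0],
    [0,0,0],
  ],
  fingers=[9.4,9.4,9.4,9.4,9.4,9.4,9.4],
)

```text
time: 28.3
tcp_pos: [0.4462, -0.3566, 0.0106]
eef_rot: [180.0, 0.0, 90.1]
contact_force: [0.5, 0.1, -0.2]
opening: 0.0943
```

Emit:
arm_command(
  offset=[
    [0,0,0],
    [0,0,0],
    [0,0,0],
    [0,0,0],
    [0,0,0],
    [0,0,0],
    [0,0,0],
  ],
  angular=[
    [0,0,0],
    [0,0,0],
    [0,0,0],
    [0,0,0],
    [0,0,0],
    [0,0,0],
    [0,0,0],
  ],
  fingers=[8,6,5,5,5,5,5],
  grip_force=30,
)

```text
time: 29.0
tcp_pos: [0.4453, -0.3577, 0.0104]
eef_rot: [180.0, -0.0, 90.0]
contact_force: [0.0, 0.5, 1.8]
opening: 0.0595
```

Emit:
arm_command(
  offset=[
    [0,0,-2],
    [0,0,-5],
    [0,0,-9],
    [1,0.2,-14],
    [4,0.8,-14],
    [8,1.6,-14],
    [12,2.4,-14],
    [16,3.2,-14],
  ],
  angular=[
    [0,0,0],
    [0,0,0],
    [0,0,0],
    [0,0,8],
    [0,0,16],
    [0,0,24],
    [0,0,32],
    [0,0,40],
  ],
  fingers=[5,5,5,5,5,5,5,5],
)

```text
time: 29.8
tcp_pos: [0.477, -0.1963, 0.15]
eef_rot: [-180.0, 0.0, 49.6]
contact_force: [0.7, 0.0, -0.9]
opening: 0.0597
```

Emit:
arm_command(
  offset=[
    [2.5,-2,0],
    [5,-4,0],
    [7,-6,0],
    [7,-6,0],
    [7,-6,0],
    [7,-6,0],
    [7,-6,0],
  ],
  angular=[
    [0,0,8],
    [0,0,16],
    [0,0,24],
    [0,0,32],
    [0,0,40],
    [0,0,48],
    [0,0,50.2],
  ],
  fingers=[5,5,5,5,5,5,5],
)

```text
time: 30.5
tcp_pos: [0.4759, -0.1053, 0.1498]
eef_rot: [-180.0, 0.0, -0.4]
contact_force: [-0.2, 0.2, -0.4]
opening: 0.0593
```

```bash
python3 - <<'E'
from pan import *
s=arm.get_state(); print(s['time'],s['tcp_pos'].round(4),s['eef_rot'].round(2),s['opening'],go([.510,.0757,.15]))
im,d,T,m=snap("wrist","w14"); f=np.load("pics/w14.npz"); find('wrist','yellow',s['tcp_pos'][2]+.008,f,(150,400,0,260))
E
```

```text
30.5 [ 0.4759 -0.1053  0.1498] [-1.8e+02  4.0e-02 -3.6e-01] 0.059288319096937506 [  3.3  -18.12  -0.02]
yellow centre [475.3 -73. ] size [59.8 72.9] ang 89.6 z med 0.1584
```

View pics/w14.png

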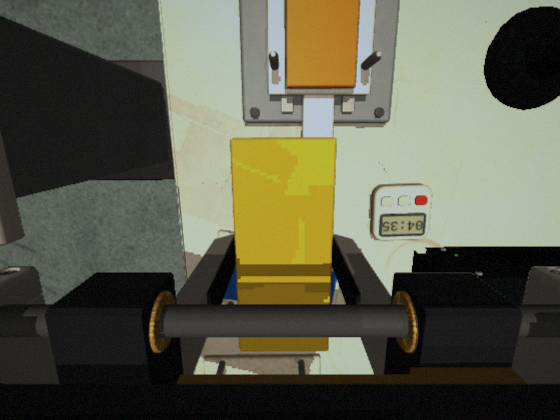

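Emit:
arm_command(
  offset=[
    [0.6,-3,0],
    [1.3,-7,0],
    [2,-11,0],
    [2.7,-15,0],
    [3.2,-17.5,0],
    [3.2,-18.1,0],
    [3.2,-18.1,0],
  ],
  angular=[
    [0,0,0],
    [0,0,0],
    [0,0,0],
    [0,0,0],
    [0,0,0],
    [0,0,0],
    [0,0,0],
  ],
  fingers=[5,5,5,5,5,5,5],
)

```text
time: 31.25
tcp_pos: [0.5084, 0.0758, 0.1498]
eef_rot: [180.0, 0.0, -0.1]
contact_force: [1.1, -0.5, -2.5]
opening: 0.06
```

Emit:
arm_command(
  offset=[
    [0,0,3],
    [0,0,6],
    [0,0,8],
    [0,0,9],
    [0,0,9],
    [0,0,9],
  ],
  angular=[
    [0,0,0],
    [0,0,0],
    [0,0,0],
    [0,0,0],
    [0,0,0],
    [0,0,0],
  ],
  fingers=[5,5,5,5,5,5],
)

```text
time: 31.85
tcp_pos: [0.5096, 0.0746, 0.061]
eef_rot: [180.0, -0.1, -0.2]
contact_force: [0.6, -0.2, -0.5]
opening: 0.0595
```

```bash
python3 - <<'E'
from h import *
s=arm.get_state(); print(s['time'],s['tcp_pos'].round(4),s['eef_rot'].round(2),s['opening'],s['contact_force'],go([.510,.0757,.0527]))
im,d,T,m=snap("side","s14"); cv2.imwrite("pics/s14z.png",cv2.resize(im[110:280,170:340,::-1],None,fx=3.4,fy=3.4))
E
```

```text
31.85 [0.5096 0.0746 0.061 ] [ 1.7999e+02 -7.0000e-02 -2.4000e-01] 0.05945208266135538 [ 0.64635334 -0.1869077  -0.47793532] [ 0.04 -0.11  0.83]
```

View pics/s14z.png

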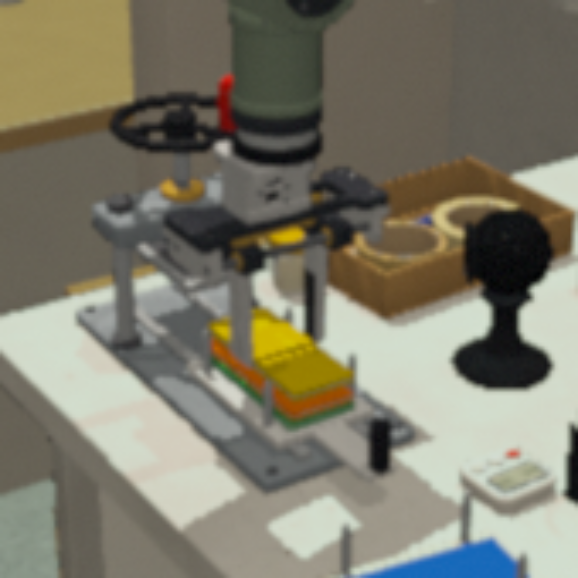

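Emit:
arm_command(
  offset=[
    [0,-0.1,0.4],
    [0,-0.1,0.8],
    [0,-0.1,0.8],
    [0,-0.1,0.8],
  ],
  angular=[
    [0,0,0],
    [0,0,0],
    [0,0,0],
    [0,0,0],
  ],
  fingers=[5,5,5,5],
)

```text
time: 32.3
tcp_pos: [0.509, 0.0765, 0.0524]
eef_rot: [180.0, -0.0, -0.2]
contact_force: [0.2, 0.2, -0.7]
opening: 0.0598
```

Emit:
arm_command(
  offset=[
    [0,0,0],
    [0,0,0],
    [0,0,0],
    [0,0,-3],
    [0,0,-7],
    [0,0,-11],
    [0,3,-14],
    [0,7,-15],
  ],
  angular=[
    [0,0,0],
    [0,0,0],
    [0,0,0],
    [0,0,0],
    [0,0,0],
    [0,0,0],
    [0,0,0],
    [0,0,-8],
  ],
  fingers=[9,9.4,9.4,9.4,9.4,9.4,9.4,9.4],
)

```text
time: 33.1
tcp_pos: [0.5112, 0.0066, 0.2069]
eef_rot: [179.9, -0.5, 8.2]
contact_force: [0.9, -0.2, 0.6]
opening: 0.0941
```

Emit:
arm_command(
  offset=[
    [0,2,0],
    [0,4,0],
    [0,6,0],
    [0,6,0],
    [0,6,0],
  ],
  angular=[
    [0,0,-8],
    [0,0,-16],
    [0,0,-16],
    [0,0,-16],
    [0,0,-16],
  ],
  fingers=[9.4,9.4,9.4,9.4,9.4],
)

```text
time: 33.6
tcp_pos: [0.5166, -0.0529, 0.2021]
eef_rot: [-180.0, 0.0, 23.8]
contact_force: [-1.2, 0.3, -0.2]
opening: 0.0941
```

```bash
python3 pan.py wrist w15 yellow 0.060 200 400 0 200; python3 -c "
from h import *
print(go([.463,-.1985,.18]))"
```

```text
33.65 [ 0.5166 -0.0524  0.2021] [-179.96    0.     23.8 ] [-15.4   5.2  96.3   0.   78.5 -39.2]
yellow centre [508.5  70.1] size [ 59.4 128.7] ang 89.9 z med 0.0609
[-10.79  11.2    2.2 ]
```

View pics/w15.png

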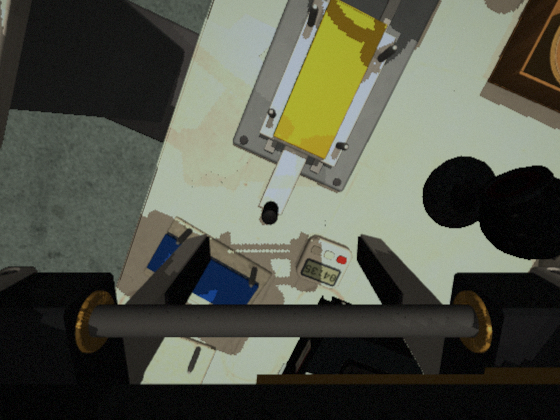

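Emit:
arm_command(
  offset=[
    [-2,2,0],
    [-4,4,0],
    [-6,6,0],
    [-8,8,0.5],
    [-10,10,1],
    [-10.8,11.2,2.2],
    [-10.8,11.2,2.2],
    [-10.8,11.2,2.2],
  ],
  angular=[
    [0,0,-8.4],
    [0,0,-16.8],
    [0,0,-25.2],
    [0,0,-33.6],
    [0,0,-42],
    [0,0,-50.4],
    [0,0,-57.6],
    [0,0,-57.6],
  ],
  fingers=[9.4,9.4,9.4,9.4,9.4,9.4,9.4,9.4],
)

```text
time: 34.45
tcp_pos: [0.463, -0.1984, 0.1797]
eef_rot: [-179.9, -0.0, 81.4]
contact_force: [0.4, 0.3, 0.0]
opening: 0.0939
```

```bash
python3 pan.py wrist w16 blue 0.018 180 380 60 260
```

```text
34.5 [ 0.4633 -0.1983  0.1801] [-1.7999e+02 -3.0000e-02  8.1310e+01] [ -33.     4.5   99.8    0.    75.8 -114.3]
blue centre [ 464.5 -200.6] size [ 55.3 138. ] ang -8.6 z med 0.0189
```

View pics/w16.png

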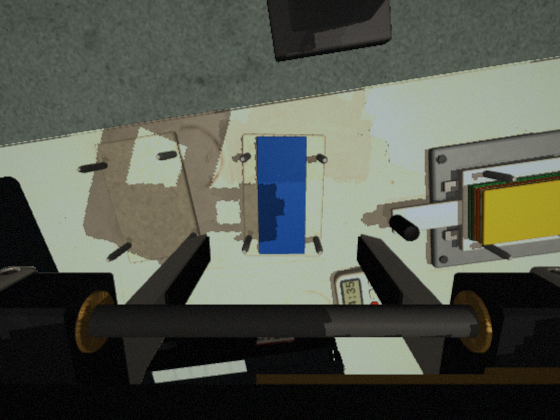

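Emit:
arm_command(
  offset=[
    [-0.2,0.2,4.5],
    [-0.2,0.2,9],
    [-0.2,0.2,13],
    [-0.2,0.2,15.5],
    [-0.2,0.2,17],
    [-0.2,0.2,17],
    [-0.2,0.2,17],
  ],
  angular=[
    [0,0,0],
    [0,0,0],
    [0,0,0],
    [0,0,0],
    [0,0,0],
    [0,0,0],
    [0,0,0],
  ],
  fingers=[9.4,9.4,9.4,9.4,9.4,9.4,9.4],
)

```text
time: 35.2
tcp_pos: [0.4654, -0.2006, 0.0103]
eef_rot: [180.0, -0.0, 81.4]
contact_force: [0.8, -0.3, 1.0]
opening: 0.0939
```

Emit:
arm_command(
  offset=[
    [0,0,0],
    [0,0,0],
    [0,0,0],
    [0,0,0],
    [0,0,0],
    [0,0,0],
    [0,0,0],
  ],
  angular=[
    [0,0,0],
    [0,0,0],
    [0,0,0],
    [0,0,0],
    [0,0,0],
    [0,0,0],
    [0,0,0],
  ],
  fingers=[8,6,5,5,5,5,5],
  grip_force=30,
)

```text
time: 35.9
tcp_pos: [0.4649, -0.2014, 0.0103]
eef_rot: [180.0, -0.0, 81.4]
contact_force: [0.1, 1.0, 2.0]
opening: 0.0557
```

Emit:
arm_command(
  offset=[
    [0,0,-2],
    [0,0,-5],
    [0,0,-9],
    [1,0.5,-14],
    [3,0.5,-14],
    [5,1,-14],
    [7,1.5,-14],
    [9,2,-14],
  ],
  angular=[
    [0,0,0],
    [0,0,0],
    [0,0,0],
    [0,0,8],
    [0,0,16],
    [0,0,24],
    [0,0,32],
    [0,0,40],
  ],
  fingers=[5,5,5,5,5,5,5,5],
)

```text
time: 36.7
tcp_pos: [0.4978, -0.1146, 0.1499]
eef_rot: [-180.0, 0.0, 41.1]
contact_force: [-0.5, 0.1, -1.6]
opening: 0.0557
```

Emit:
arm_command(
  offset=[
    [0,0,0],
    [0,0,0],
    [0,0,0],
    [0,0,0],
    [0,0,0],
    [0,0,0],
  ],
  angular=[
    [0,0,8],
    [0,0,16],
    [0,0,24],
    [0,0,32],
    [0,0,40],
    [0,0,41.6],
  ],
  fingers=[5,5,5,5,5,5],
)

```text
time: 37.3
tcp_pos: [0.4976, -0.1152, 0.1496]
eef_rot: [-180.0, 0.1, -0.3]
contact_force: [0.1, -0.2, -1.4]
opening: 0.0558
```

```bash
python3 - <<'E'
from pan import *
s=arm.get_state(); print(s['time'],s['tcp_pos'].round(4),s['eef_rot'].round(2),s['opening'],go([.510,.0757,.15]))
im,d,T,m=snap("wrist","w17"); f=np.load("pics/w17.npz"); find('wrist','blue',s['tcp_pos'][2]+.008,f,(150,400,0,260))
E
```

```text
37.3 [ 0.4976 -0.1152  0.1496] [-1.7998e+02  7.0000e-02 -2.6000e-01] 0.05576766700937844 [  1.16 -19.1   -0.03]
blue centre [497.3 -82.1] size [57.2 74.6] ang 89.7 z med 0.1582
```

View pics/w17.png

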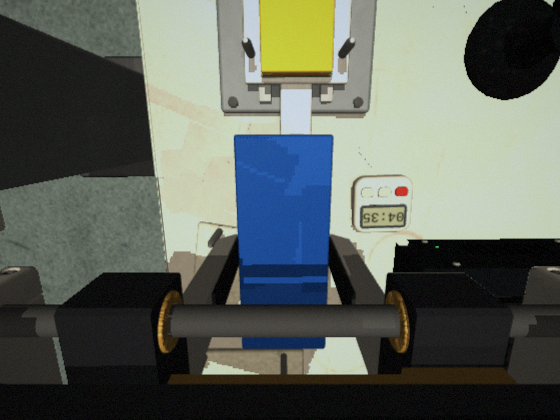

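Emit:
arm_command(
  offset=[
    [0.2,-3,0],
    [0.4,-7,0],
    [0.7,-11,0],
    [1,-15,0],
    [1.1,-18,0],
    [1.1,-19.1,0],
    [1.1,-19.1,0],
  ],
  angular=[
    [0,0,0],
    [0,0,0],
    [0,0,0],
    [0,0,0],
    [0,0,0],
    [0,0,0],
    [0,0,0],
  ],
  fingers=[5,5,5,5,5,5,5],
)

```text
time: 38.05
tcp_pos: [0.5094, 0.0765, 0.15]
eef_rot: [180.0, 0.0, 0.0]
contact_force: [0.6, -1.2, -2.3]
opening: 0.0556
```

Emit:
arm_command(
  offset=[
    [0,0,3],
    [0,0,6],
    [0,0,7.5],
    [0,0,8],
    [0,0,8],
    [0,0,8],
  ],
  angular=[
    [0,0,0],
    [0,0,0],
    [0,0,0],
    [0,0,0],
    [0,0,0],
    [0,0,0],
  ],
  fingers=[5,5,5,5,5,5],
)

```text
time: 38.65
tcp_pos: [0.5108, 0.0748, 0.0712]
eef_rot: [180.0, -0.1, -0.2]
contact_force: [0.4, 0.5, -1.9]
opening: 0.0554
```

```bash
python3 - <<'E'
from h import *
s=arm.get_state(); print(s['time'],s['tcp_pos'].round(4),s['eef_rot'].round(2),s['opening'],s['contact_force'],go([.510,.0757,.0627]))
im,d,T,m=snap("side","s17"); cv2.imwrite("pics/s17z.png",cv2.resize(im[110:280,170:340,::-1],None,fx=3.4,fy=3.4))
E
```

```text
38.65 [0.5108 0.0748 0.0712] [ 1.7998e+02 -1.1000e-01 -2.2000e-01] 0.05540357567931338 [ 0.41786218  0.45983103 -1.94024439] [-0.08 -0.09  0.85]
```

View pics/s17z.png

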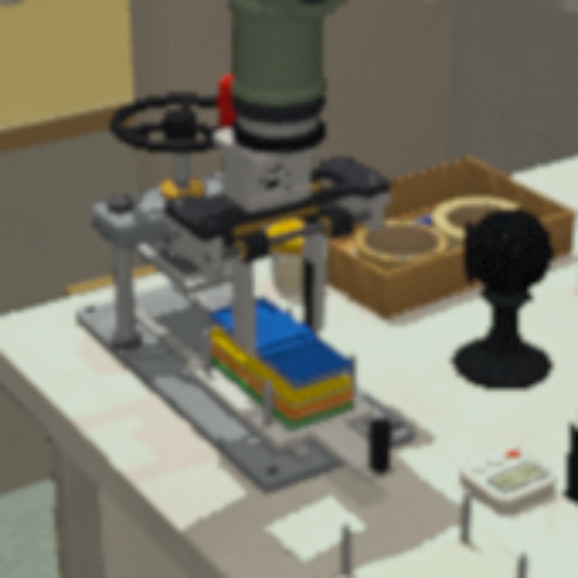

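Good. Lower, release, rise and look before moving the bed.

Emit:
arm_command(
  offset=[
    [-0.1,-0.1,0.4],
    [-0.1,-0.1,0.8],
    [-0.1,-0.1,0.8],
    [-0.1,-0.1,0.8],
  ],
  angular=[
    [0,0,0],
    [0,0,0],
    [0,0,0],
    [0,0,0],
  ],
  fingers=[5,5,5,5],
)

```text
time: 39.1
tcp_pos: [0.5089, 0.0767, 0.0624]
eef_rot: [180.0, -0.0, -0.2]
contact_force: [1.2, -0.4, -0.4]
opening: 0.0555
```

Emit:
arm_command(
  offset=[
    [0,0,0],
    [0,0,0],
    [0,0,0],
    [0,0,-3],
    [0,0,-7],
    [0,0,-11],
    [0,3,-14],
    [0,7,-15],
  ],
  angular=[
    [0,0,0],
    [0,0,0],
    [0,0,0],
    [0,0,0],
    [0,0,0],
    [0,0,0],
    [0,0,0],
    [0,0,0],
  ],
  fingers=[8,9.4,9.4,9.4,9.4,9.4,9.4,9.4],
)

```text
time: 39.9
tcp_pos: [0.511, 0.0068, 0.2169]
eef_rot: [180.0, -0.5, 0.0]
contact_force: [0.1, -0.3, -0.9]
opening: 0.0943
```

Emit:
arm_command(
  offset=[
    [0,3,0],
    [0,6,0],
    [0,8,0],
    [0,8,0],
    [0,8,0],
  ],
  angular=[
    [0,0,0],
    [0,0,0],
    [0,0,0],
    [0,0,0],
    [0,0,0],
  ],
  fingers=[9,7,5,5,5],
)

```text
time: 40.4
tcp_pos: [0.5081, -0.0733, 0.2121]
eef_rot: [-180.0, 0.0, -0.2]
contact_force: [0.2, -0.2, -0.3]
opening: 0.0614
```

```bash
python3 pan.py wrist w18 blue 0.070 200 400 0 200; python3 - <<'E'
from pan import *
im,d,T,m=snap("side","s18");im2,d2,T2,m2=snap("scene","c18"); 
f=np.load("pics/s18.npz"); find('side','blue',.07,f,(190,340,120,260)); f=np.load("pics/c18.npz"); find('scene','blue',.07,f,(190,340,120,260))
o=np.hstack([cv2.resize(i,None,fx=3,fy=3) for i in (im[150:270,180:310,::-1],im2[140:260,180:310,::-1])]); cv2.imwrite("pics/s18z.png",o)
E
```

```text
40.45 [ 0.5081 -0.0728  0.2121] [-1.7996e+02  2.0000e-02 -1.8000e-01] [-17.8   4.   96.4   0.   79.6 -17.7]
blue centre [508.4  63.9] size [ 55.2 111.6] ang 89.7 z med 0.0708
blue centre [505.6  78. ] size [ 58.7 147.9] ang 89.6 z med 0.0712
blue centre [506.6  73.3] size [ 57.2 141.5] ang -89.7 z med 0.0677
```

View pics/w18.png

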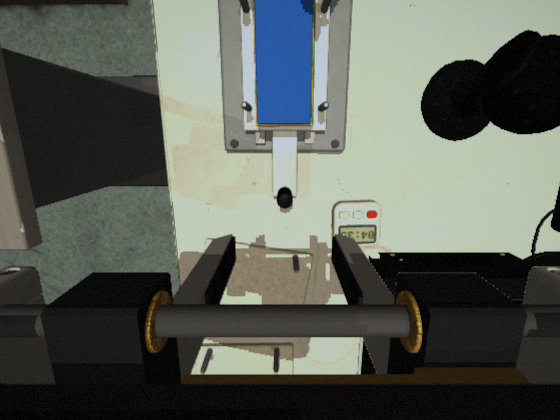

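View pics/s18z.png

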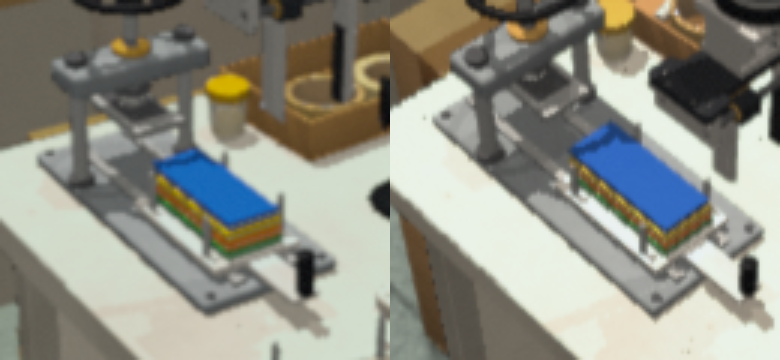

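Emit:
arm_command(
  offset=[
    [0.1,0.1,4],
    [0.1,0.1,8],
    [0.1,0.1,12],
    [0.1,0.1,15],
    [0.1,0.1,17],
    [0.1,0.1,17],
    [0.1,0.1,17],
  ],
  angular=[
    [0,0,0],
    [0,0,0],
    [0,0,0],
    [0,0,0],
    [0,0,0],
    [0,0,0],
    [0,0,0],
  ],
  fingers=[5,5,5,5,5,5,5],
)

```text
time: 41.25
tcp_pos: [0.5094, -0.0737, 0.0425]
eef_rot: [-180.0, 0.0, -0.1]
contact_force: [0.3, -0.3, 0.1]
opening: 0.0503
```

Emit:
arm_command(
  offset=[
    [0,0,0],
    [0,0,0],
    [0,0,0],
    [0,0,0],
    [0,0,0],
  ],
  angular=[
    [0,0,0],
    [0,0,0],
    [0,0,0],
    [0,0,0],
    [0,0,0],
  ],
  fingers=[3,1,1,1,1],
  grip_force=20,
)

```text
time: 41.75
tcp_pos: [0.5093, -0.0746, 0.0428]
eef_rot: [180.0, -0.0, -0.2]
contact_force: [-1.6, -0.3, 3.5]
opening: 0.0174
```

Emit:
arm_command(
  offset=[
    [0,-0.2,0],
    [0,-0.6,0],
    [0,-1.2,0],
    [0,-2,0],
    [0,-2.8,0],
    [0,-3.6,0],
    [0,-4.4,0],
    [0,-5.2,0],
  ],
  angular=[
    [0,0,0],
    [0,0,0],
    [0,0,0],
    [0,0,0],
    [0,0,0],
    [0,0,0],
    [0,0,0],
    [0,0,0],
  ],
  fingers=[1,1,1,1,1,1,1,1],
)

```text
time: 42.55
tcp_pos: [0.5097, -0.0223, 0.0428]
eef_rot: [180.0, -0.0, -0.2]
contact_force: [-2.6, -1.4, 5.2]
opening: 0.0175
```

Emit:
arm_command(
  offset=[
    [0,-0.8,0],
    [0,-1.6,0],
    [0,-2.4,0],
    [0,-3.2,0],
    [0,-4,0],
    [0,-4.8,0],
    [0,-5.4,0],
    [0,-5.8,0],
  ],
  angular=[
    [0,0,0],
    [0,0,0],
    [0,0,0],
    [0,0,0],
    [0,0,0],
    [0,0,0],
    [0,0,0],
    [0,0,0],
  ],
  fingers=[1,1,1,1,1,1,1,1],
)

```text
time: 43.35
tcp_pos: [0.51, 0.036, 0.0428]
eef_rot: [180.0, -0.1, -0.2]
contact_force: [-1.3, -1.4, 5.0]
opening: 0.0175
```

```bash
python3 - <<'E'
from pan import *
s=arm.get_state(); print(s['time'],s['tcp_pos'].round(4),s['opening'],s['contact_force'].round(1))
im,d,T,m=snap("side","s19");im2,d2,T2,m2=snap("scene","c19"); 
o=np.hstack([cv2.resize(i,None,fx=3,fy=3) for i in (im[150:270,180:310,::-1],im2[140:260,180:310,::-1])]); cv2.imwrite("pics/s19z.png",o)
E
```

```text
43.35 [0.51   0.036  0.0428] 0.017453209317062287 [-1.3 -1.4  5. ]
```

View pics/s19z.png

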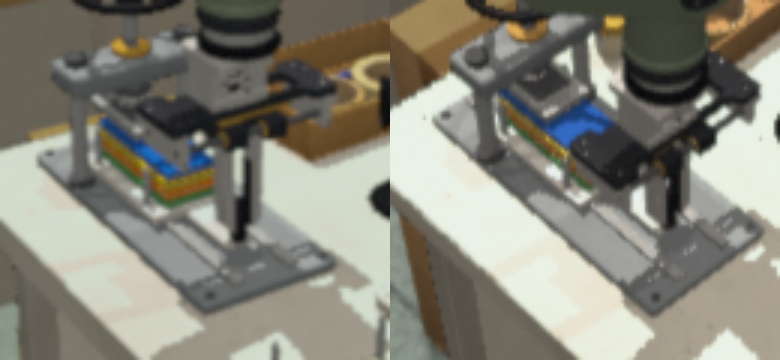

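Emit:
arm_command(
  offset=[
    [0,-0.6,0],
    [0,-1.3,0],
    [0,-2,0],
    [0,-2.8,0],
    [0,-3.5,0],
    [0,-4.1,0],
    [0,-4.5,0],
    [0,-4.8,0],
  ],
  angular=[
    [0,0,0],
    [0,0,0],
    [0,0,0],
    [0,0,0],
    [0,0,0],
    [0,0,0],
    [0,0,0],
    [0,0,0],
  ],
  fingers=[1,1,1,1,1,1,1,1],
)

```text
time: 44.25
tcp_pos: [0.5103, 0.084, 0.0428]
eef_rot: [180.0, -0.1, -0.2]
contact_force: [-1.1, -1.8, 5.4]
opening: 0.0178
```

Emit:
arm_command(
  offset=[
    [0,-0.2,0],
    [0,-0.4,0],
    [0,-0.5,0],
    [0,-0.5,0],
  ],
  angular=[
    [0,0,0],
    [0,0,0],
    [0,0,0],
    [0,0,0],
  ],
  fingers=[1,1,1,1],
)

```text
time: 44.65
tcp_pos: [0.5103, 0.0855, 0.0429]
eef_rot: [179.6, -0.0, -0.1]
contact_force: [-2.1, -11.3, 5.5]
opening: 0.0175
```

Emit:
arm_command(
  offset=[
    [0,0.3,0],
    [0,0.3,0],
    [0,0.3,0],
    [0,0.3,-4],
    [0,1,-9],
    [0,3,-14],
    [0,6,-19],
    [0,9,-23],
  ],
  angular=[
    [0,0,0],
    [0,0,0],
    [0,0,0],
    [0,0,0],
    [0,0,0],
    [0,0,0],
    [0,0,0],
    [0,0,0],
  ],
  fingers=[5,5,5,5,5,5,5,5],
)

```text
time: 45.45
tcp_pos: [0.5094, 0.0063, 0.264]
eef_rot: [-180.0, -0.1, -0.1]
contact_force: [-0.2, 0.2, 0.5]
opening: 0.0502
```

Emit:
arm_command(
  offset=[
    [0,0,0],
    [0,0,0],
  ],
  angular=[
    [0,0,0],
    [0,0,0],
  ],
  fingers=[5,5],
)

```text
time: 45.65
tcp_pos: [0.51, 0.0058, 0.2629]
eef_rot: [-180.0, -0.1, -0.2]
contact_force: [0.5, -0.5, -1.4]
opening: 0.05
```

```bash
python3 - <<'E'
from pan import *
s=arm.get_state(); print(s['time'],s['tcp_pos'].round(4),s['opening'],s['contact_force'].round(1))
im,d,T,m=snap("side","s20");im2,d2,T2,m2=snap("scene","c20"); snap("wrist","w20")
o=np.hstack([cv2.resize(i,None,fx=3,fy=3) for i in (im[130:250,180:310,::-1],im2[120:240,180:310,::-1])]); cv2.imwrite("pics/s20z.png",o)
E
```

```text
45.65 [0.51   0.0058 0.2629] 0.04999173877745323 [ 0.5 -0.5 -1.4]
```

View pics/s20z.png

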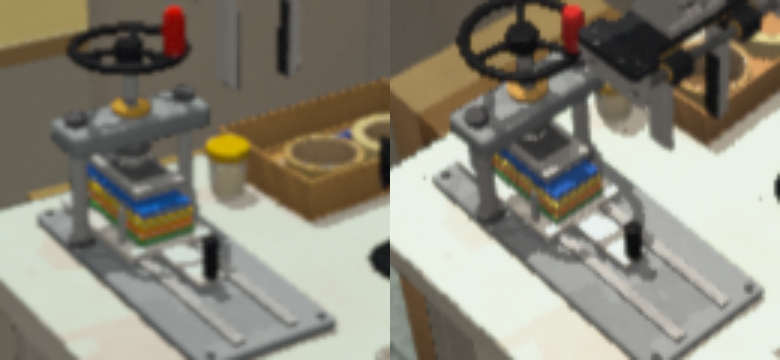

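View pics/w20.png

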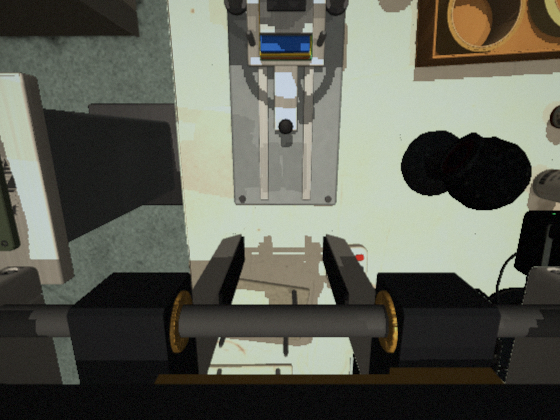

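Emit:
arm_command(
  offset=[
    [0,-1,-3],
    [0.5,-4,-6],
    [1,-7,-8.7],
    [1.5,-10.5,-8.7],
    [2.1,-14,-8.7],
    [2.1,-17,-8.7],
    [2.1,-18,-8.7],
    [2.1,-18,-8.7],
  ],
  angular=[
    [0,0,0],
    [0,0,0],
    [0,0,0],
    [0,0,0],
    [0,0,0],
    [0,0,0],
    [0,0,0],
    [0,0,0],
  ],
  fingers=[5,5,5,5,5,5,5,5],
)

```text
time: 46.6
tcp_pos: [0.53, 0.1873, 0.347]
eef_rot: [180.0, 0.2, 0.0]
contact_force: [-0.5, -0.4, 0.7]
opening: 0.05
```

```bash
python3 - <<'E'
from h import *
f=np.load("pics/w20.npz"); m=arm.camera_model('wrist'); print('handle',plane('wrist',[(286,126.5)],.072,f['T'],m))
im,d,T,m=snap("wrist","w21"); s=arm.get_state(); print(s['tcp_pos'],s['eef_rot'],s['opening'])
hsv=cv2.cvtColor(im[:,:,::-1].copy(),cv2.COLOR_BGR2HSV); H,S,V=[hsv[...,i].astype(int) for i in range(3)]
mk=(((H<8)|(H>172))&(S>140)&(V>60))
P=cloud('wrist',d,T,m); 
q=P[mk&(P[...,2]>.26)]; print(len(q),np.nanpercentile(q,[2,50,98],0).round(4)); print(cv2.minEnclosingCircle((q[:,:2]*1000).astype(np.float32)))
E
```

```text
handle [[0.51090731 0.08570959 0.072     ]]
[0.53033115 0.18612531 0.34741543] [ 1.79928328e+02  1.63350904e-01 -8.25734794e-02] 0.050000258689158084
459 [[0.5227 0.1778 0.2605]
 [0.5328 0.1882 0.2675]
 [0.5428 0.1967 0.2699]]
((532.7003173828125, 186.55503845214844), 11.690754890441895)
```

View pics/w21.png

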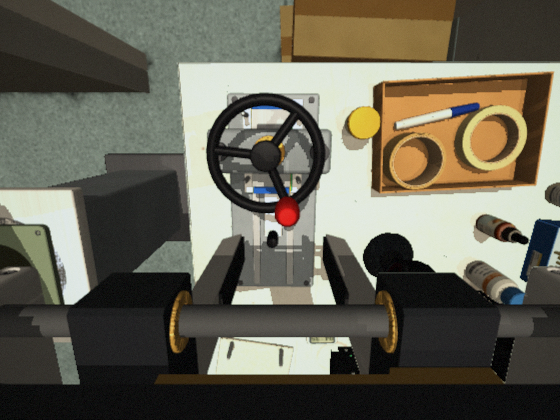

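Emit:
arm_command(
  offset=[
    [0.2,0,4],
    [0.2,0,8],
    [0.2,0,11.3],
    [0.2,0,11.3],
    [0.2,0,11.3],
    [0.2,0,11.3],
    [0.2,0,11.3],
    [0.2,0,11.3],
  ],
  angular=[
    [0,0,0],
    [0,0,0],
    [0,0,0],
    [0,0,0],
    [0,0,0],
    [0,0,0],
    [0,0,0],
    [0,0,0],
  ],
  fingers=[5,5,5,5,3,1.5,1.5,1.5],
  grip_force=14,
)

```text
time: 47.45
tcp_pos: [0.534, 0.186, 0.2384]
eef_rot: [-180.0, -0.2, -0.2]
contact_force: [-1.2, 0.0, 4.2]
opening: 0.0232
```

```bash
python3 - <<'E'
from h import *
s=arm.get_state(); print(s['tcp_pos'],s['eef_rot'],s['opening'],s['contact_force'])
p=s['tcp_pos']; t0=np.arctan2(p[1]-.236,p[0]-.5096); print(np.degrees(t0),np.hypot(p[1]-.236,p[0]-.5096))
for k in range(2): 
  st=t0-np.radians(240*k)
  print([[*(100*.055*np.array([np.cos(st-a)-np.cos(st),-np.sin(st-a)+np.sin(st)])).round(2).tolist(),round(float(np.degrees(a))/300,2)] for a in np.radians(np.arange(30,241,30))])
E
```

```text
[0.53399654 0.18596129 0.23840359] [-1.79958041e+02 -1.79095362e-01 -1.85438491e-01] 0.023246666823845977 [-1.20880361  0.01442197  4.22369824]
-64.0082938851976 0.05566923768123596
[[-2.79, 0.54, 0.1], [-5.49, -0.38, 0.2], [-7.35, -2.53, 0.3], [-7.9, -5.33, 0.4], [-6.97, -8.02, 0.5], [-4.82, -9.89, 0.6], [-2.03, -10.43, 0.7], [0.67, -9.5, 0.8]]
[[1.87, 2.15, 0.1], [2.41, 4.94, 0.2], [1.48, 7.64, 0.3], [-0.67, 9.5, 0.4], [-3.46, 10.05, 0.5], [-6.15, 9.12, 0.6], [-8.02, 6.97, 0.7], [-8.56, 4.17, 0.8]]
```

Emit:
arm_command(
  offset=[
    [-2.79,0.54,0.1],
    [-5.49,-0.38,0.2],
    [-7.35,-2.53,0.3],
    [-7.9,-5.33,0.4],
    [-6.97,-8.02,0.5],
    [-4.82,-9.89,0.6],
    [-2.03,-10.43,0.7],
    [0.67,-9.5,0.8],
  ],
  angular=[
    [0,0,0],
    [0,0,0],
    [0,0,0],
    [0,0,0],
    [0,0,0],
    [0,0,0],
    [0,0,0],
    [0,0,0],
  ],
  fingers=[1.5,1.5,1.5,1.5,1.5,1.5,1.5,1.5],
)

```text
time: 48.25
tcp_pos: [0.541, 0.2826, 0.2304]
eef_rot: [-180.0, -0.1, -0.0]
contact_force: [-4.8, -6.0, 8.4]
opening: 0.0236
```

```bash
python3 - <<'E'
from pan import *
s=arm.get_state(); print(s['time'],s['tcp_pos'].round(4),s['opening'],s['contact_force'].round(1))
im,d,T,m=snap("side","s22");im2,d2,T2,m2=snap("scene","c22")
o=np.hstack([cv2.resize(i,None,fx=4,fy=4,interpolation=cv2.INTER_CUBIC) for i in (im[120:230,190:290,::-1],im2[110:220,190:290,::-1])]); cv2.imwrite("pics/s22z.png",o)
E
```

```text
48.25 [0.541  0.2826 0.2304] 0.023589784513654892 [-4.8 -6.   8.4]
```

View pics/s22z.png

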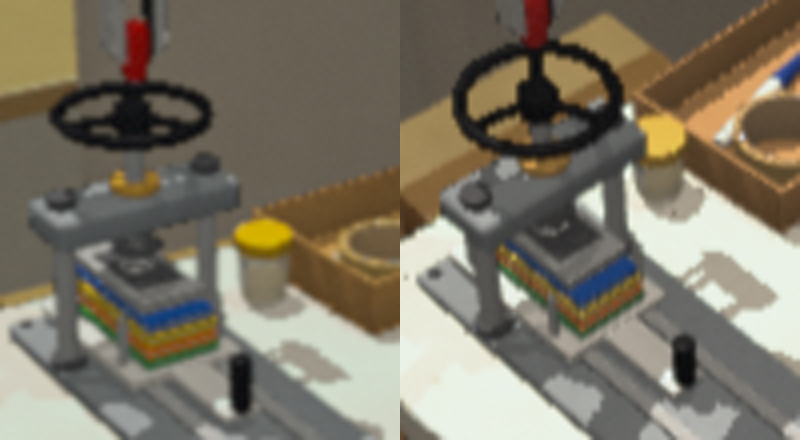

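Emit:
arm_command(
  offset=[
    [1.87,2.15,0.1],
    [2.41,4.94,0.2],
    [1.48,7.64,0.3],
    [-0.67,9.5,0.4],
    [-3.46,10.05,0.5],
    [-6.15,9.12,0.6],
    [-8.02,6.97,0.7],
    [-8.02,6.97,0.7],
  ],
  angular=[
    [0,0,0],
    [0,0,0],
    [0,0,0],
    [0,0,0],
    [0,0,0],
    [0,0,0],
    [0,0,0],
    [0,0,0],
  ],
  fingers=[1.5,1.5,1.5,1.5,1.5,1.5,1.5,1.5],
)

```text
time: 49.15
tcp_pos: [0.4603, 0.2142, 0.2234]
eef_rot: [-179.7, -0.4, -0.1]
contact_force: [1.5, 1.6, 1.7]
opening: 0.0235
```

```bash
python3 - <<'E'
from pan import *
s=arm.get_state(); print(s['time'],s['tcp_pos'].round(4),s['opening'],s['contact_force'].round(1))
im,d,T,m=snap("side","s23");im2,d2,T2,m2=snap("scene","c23")
o=np.hstack([cv2.resize(i,None,fx=4,fy=4,interpolation=cv2.INTER_CUBIC) for i in (im[120:230,190:290,::-1],im2[110:220,190:290,::-1])]); cv2.imwrite("pics/s23z.png",o)
E
```

```text
49.15 [0.4603 0.2142 0.2234] 0.023468677628731133 [1.5 1.6 1.7]
```

View pics/s23z.png

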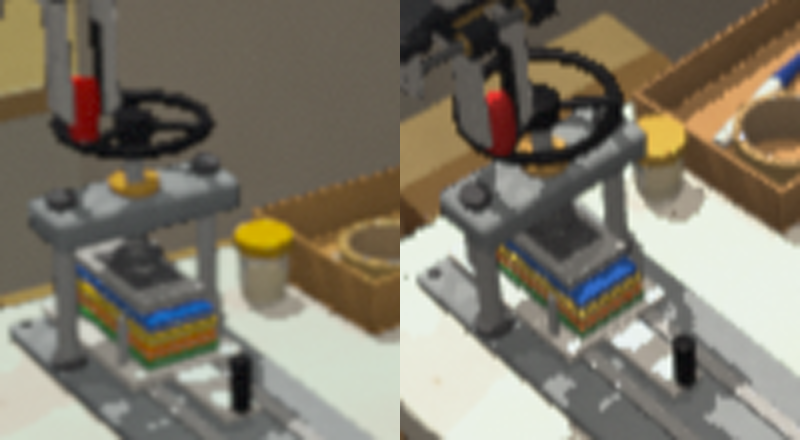

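Emit:
arm_command(
  offset=[
    [0,0,0],
    [0,0,0],
    [0,0,0],
    [0,0,-4],
    [0,0,-8],
    [0,0,-12],
    [0,0,-12],
    [0,0,-12],
  ],
  angular=[
    [0,0,0],
    [0,0,0],
    [0,0,0],
    [0,0,0],
    [0,0,0],
    [0,0,0],
    [0,0,0],
    [0,0,0],
  ],
  fingers=[5,5,5,5,5,5,5,5],
)

```text
time: 50.05
tcp_pos: [0.4601, 0.2111, 0.3416]
eef_rot: [-180.0, -0.1, -0.2]
contact_force: [-0.3, -0.8, -0.7]
opening: 0.0498
```

```bash
python3 - <<'E'
from h import *
im,d,T,m=snap("wrist","w24"); s=arm.get_state(); print(s['time'],s['tcp_pos'],s['eef_rot'],s['opening'])
hsv=cv2.cvtColor(im[:,:,::-1].copy(),cv2.COLOR_BGR2HSV); H,S,V=[hsv[...,i].astype(int) for i in range(3)]
mk=(((H<8)|(H>172))&(S>140)&(V>60))
P=cloud('wrist',d,T,m); 
q=P[mk&(P[...,2]>.24)&(P[...,2]<.28)]; print(len(q),np.nanpercentile(q,[2,50,90,98],0).round(4)); print(cv2.minEnclosingCircle((q[:,:2]*1000).astype(np.float32)))
im,d,T,m=snap("side","s24");im2,d2,T2,m2=snap("scene","c24")
o=np.hstack([cv2.resize(i,None,fx=4,fy=4,interpolation=cv2.INTER_CUBIC) for i in (im[120:230,190:290,::-1],im2[110:220,190:290,::-1])]); cv2.imwrite("pics/s24z.png",o)
E
```

```text
50.1 [0.45925805 0.21088651 0.33987462] [ 1.79958247e+02  1.11466089e-01 -2.16487663e-01] 0.05012603410970752
468 [[0.4505 0.205  0.2425]
 [0.4606 0.2164 0.2524]
 [0.4689 0.2233 0.2542]
 [0.4709 0.2252 0.2546]]
((460.9805603027344, 214.03419494628906), 11.970202445983887)
```

View pics/s24z.png

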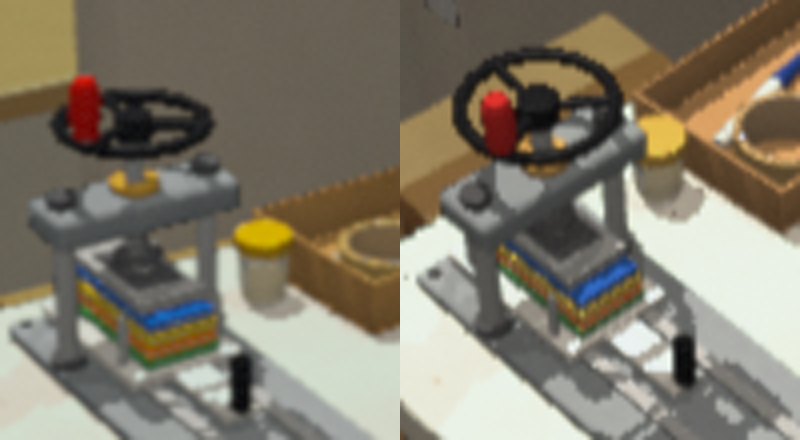

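View pics/w24.png

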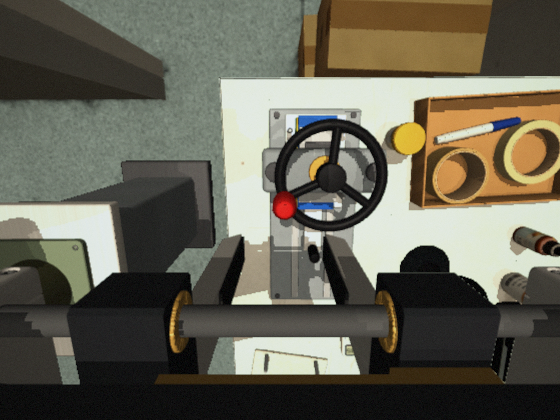

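```bash
python3 - <<'E'
from pan import *
f=np.load("pics/w24.npz"); m=arm.camera_model('wrist'); print('handle',plane('wrist',[(314,251)],.072,f['T'],m))
f=np.load("pics/s24.npz"); P=cloud('side',f['d']); 
a=f['im']; cv2.imwrite("pics/s24f.png",a[:,:,::-1])
s=arm.get_state(); print(s['contact_force'].round(2)); arm.job_done()
E
```

```text
handle [[0.5090956  0.09829036 0.072     ]]
[0.16 0.16 0.57]
the job is handed in; nothing more can be done
```

```bash
python3 - <<'E'
from h import *
for t in ['s20','s22','s24','c20','c24']:
    im=np.load(f"pics/{t}.npz")['im']; mk=(im.max(2)<50).astype(np.uint8)
    y0,y1,x0,x1=(200,230,240,262) if t[0]=='s' else (190,212,255,270)
    v,u=np.nonzero(mk[y0:y1,x0:x1]); print(t,u.mean()+x0,v.mean()+y0,len(u))
E
```

```text
s20 250.0 215.06896551724137 58
s22 249.9672131147541 215.1639344262295 61
s24 249.86206896551724 215.08620689655172 58
c20 260.94444444444446 200.01851851851853 54
c24 260.75471698113205 200.0754716981132 53
```

I finished the job and handed it in at about 50 s of the 210 s allowed; no verdict is reported back. The press was wound open 3 turns and the bed pulled out to its stop. All four panels (green, orange, yellow, blue) went on the bed, the bed was pushed home to its stop, and the wheel was wound down 1.25 turns.

**Last checks:**
- **Spring:** the knob's top measured about 254.6 mm, which puts the spring about 6.5 mm in. It was not measured directly.
- **Stack:** it looked flat and square between the guide pins under the pad in both fixed-camera views. On the bed, green measured within about 1 mm of centre. Orange, yellow and blue were partly cut off in the wrist view, so their centres along the bed were not measured there. The side and scene cameras put blue within about 5 mm of centre.
- **Robot:** the gripper was open and clear of everything.
- **Other things:** the cup and the timer were left where they were, judged by eye in the pictures.

**One check disagreed:** the last wrist-view reading of the bed handle gave y = 0.098 m, where 0.0857 m was measured when the bed reached its stop. I put it down to a pixel I picked by eye. The side and scene cameras, compared only after handing in, show the handle had not moved (within 0.2 pixel) since the bed went home.

No panel was knocked aside, and I saw no slackened grip.

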